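Ready the spice station: dose sleeve, lids and scoops

ROBOT

A 7-joint arm with a two-finger parallel gripper is mounted at the origin on the work surface. World frame = base frame: x ahead of the robot, y to its left, z up, the work surface at z = 0. Lengths are in m, angles in rad, forces in N, time in s.
With the tool pointing down it reaches from about 0.4 to 0.85 m from the base axis. Payload 10.4 kg.
Tool frame: the origin (TCP) lies on the front face of the gripper's body, between the roots of the fingers; the fingertips stand 70 mm ahead of it and the grasp point (between the pads) lies 51 mm ahead of it (grasp_offset is the distance from the TCP to the grasp point, in m); z points along the fingers, y is the direction in which the jaws open and shut (so a half turn about z gives the same grasp; the last joint's range is limited). The gripper opens to 87 mm and grips with 3 to 60 N. Pads are 19 mm wide; open, the fingers measure 117 mm over their backs; the gripper's body (75 mm by 190 mm) begins 51 mm behind the grasp point.
Start: joints at [-1.343, 0.332, -0.065, 1.46, 0.022, 1.35, -0.088], TCP at [0.155, 0.605, 0.292] pointing down, gripper open.
Joint ranges: [-2.6, 2.6], [-0.5, 2.12], [-1.47, 1.34], [0.16, 2.42], [-1.27, 4.41], [0.06, 2.06], [-2.6, 2.6]. Speed limits (rad/s): [2.22, 2.22, 2.79, 2.79, 3.14, 3.14, 3.14].

INTERFACE

Orientations are given as a unit quaternion [x, y, z, w].
In Python, from bench import * gives the robot as it stands. The module is installed in compiled form; this text tells all that it offers.
- The arm moves only by the tool arm_command, never from a script. Its argument "commands" is a list of rows, each a list of 3 entries, a list of its own where there are three numbers: the opening in per cent of the stroke, from 0 (shut) to 100 (fully open), then the shift along the tool's x, y, z in m, then the turn, a rotation vector about the tool's x, y, z in rad. A call has exactly 10 rows; each row is the pose to reach, as a shift and turn from the pose commanded when the call began, along the tool's axes at that moment; what a row does not reach only later rows make up. A row lasts 1/12 s, in which the tool goes at most 41.7 mm and 7.16 degrees, less where a joint would pass 70% of its speed; a pose out of reach is approached as far as the arm can. A call with a gripper value outside its range is refused whole. The fingers move at their own pace and stop on an object; "squeeze" is the grip in N (left out, the last holds). Time passes only in rows, so rows that repeat a pose let the fingers close, or fill a call up. It gives the time, the measured TCP pose, the force and the opening at its end, in the units of the state.
- read_state(): the state, without advancing time (a new reading comes with each control period).
- camera(name): name is "scene" or "side" or "wrist"; returns a dict with "pixels" (400x640x3 uint8, red, green, blue), "fx", "fy", "cx", "cy" (pixels), "rvec" (rotation vector, rad) and "tvec" (3), from world to camera coordinates, as OpenCV has them; the wrist camera has in their place "mount" (4x4, takes a point from camera to tool coordinates, whose origin is the TCP and whose axes are the flange's). Camera axes: x right, y down, z forward; pixel columns grow to the right and rows downward; lengths in m; the calibration is good to about 2 mm. A picture is of the moment at which its call begins: read the wrist's pose just before it. There is no depth.
- close_job(): hands the job in, once; it reports no verdict.
The state is a dict: "time": time; "joint_positions": joint angles; "joint_vel": joint speeds; "joint_torque": joint torques, N m; "ee_pos": TCP position; "eef_rot": TCP orientation; "ft_force": force on the tool from outside, world axes, zero at the start; "torque": the same for the moment, N m; "width": finger opening in m.
Only numpy, scipy, OpenCV 4.12 (cv2) and the standard library are available. Lean on these libraries where they do the work, as an engineer would, in place of code of your own. Each camera call takes 0.05 s, during which the arm holds its last target.

TASK

Get the spice station ready: turn the dispenser's sleeve to dose 6 and then, with it at 6, press the push top all the way down to prime it. Put each lid in the recess of its own outline, seated flat, and lay every scoop that is there flat in a tray compartment of its own, bowl towards the end with the copper stripe. Leave the jar, the crock and the black lid alone, and leave the dispenser at 6.

Things in the scene. Friction and masses are not known exactly. Their poses are not given: they have to be found in the camera images.
- dispenser: Squat push-top spice dispenser, fixed: white skirt 92 mm across, 30 mm high; above it a black sleeve, in its middle the orange push top. Origin at the centre of its underside. Scale on the skirt's top: groups of 1 to 7 black dots every 30 degrees, counterclockwise from above; 1 on the dispenser's -y side, 4 on its +x side, 7 on its +y side.
- sleeve_mid (a point): Point on the sleeve's vertical axis, 48 mm above the table, mid-height of the black ribbed sleeve (54 mm across, from 34 to 62 mm above the table). Fixed.
- sleeve (a joint): Angle of the sleeve, rad, growing counterclockwise seen from above. A red line on its rim points to the number: n is at (n-1) x 0.5236 rad (1 at 0, 6 at 2.618, 7 at 3.142; stops just beyond 1 and 7). Spring detents every 0.5236 rad, about 0.12 N m to pass, hold it and draw it to within 0.04 rad of the nearest number when let go.
- push_top (a point): Centre of the upper face of the orange push top when it is up, 74 mm above the table (fixed point). The push top is 28 mm across and stands 12 mm above the sleeve.
- push (a joint): How far the push top is pressed down, m: 0 up, 0.006 fully down. A spring brings it back; 2 N to start it, 5 N fully down.
- board: Light wooden rest board 100 x 170 x 18 mm, fixed, origin at the centre of its underside, long side along its y. Two recesses 6 mm deep in its top: a round one and a square one.
- board_hole0 (a point): Centre of the mouth (level with the board's top) of the round recess, 54 mm across; 42 mm to the board's -y side.
- board_hole1 (a point): Centre of the mouth of the square recess, 54 x 54 mm, sides along the board's x and y; 42 mm to the board's +y side.
- round_lid: Round cork jar lid 50 mm across, 8 mm thick, 70 g, with a brown wooden grip. Loose; origin at the centre of its underside. Centred on top stands a grip bar 14 mm along the lid's own x by 26 mm along its y, from 8 to 33 mm above the underside; pinch it across the 14 mm.
- square_lid: Square aluminium lid 50 x 50 mm, 8 mm thick, 80 g, with a black grip. Loose; origin at the centre of its underside. Centred on top stands a grip bar 14 mm along the lid's own x by 26 mm along its y, from 8 to 33 mm above the underside; pinch it across the 14 mm.
- tray: White enamel tray, fixed, 153 mm along its x, 154 mm along its y, 16 mm high, floor and walls 4 mm thick; origin at the centre of its underside. Two full-height dividers along its x make three compartments 145 mm long, 46 mm wide, centred at y = -50, 0 and +50 mm. The +x end wall has a copper stripe.
- jar: Empty open glass jar, 74 mm across, 75 mm high; a bystander. Origin at the centre of its underside.
- crock: Stoneware crock with a wooden lid, 84 mm across, 76 mm high; a bystander. Origin at the centre of its underside.
- stretch_lid: Black silicone stretch lid, 90 mm across, 6 mm thick, with a tab, lying flat; a bystander. Origin at the centre of its underside.
- scoop1: Copper-toned scoop 124 mm long, 50 g, level on its bowl and a foot at the handle's end; may be absent. Origin under the middle of its length (near its centre of mass), x to the bowl, z up. Bowl 34 mm across and 22 mm high, centred 45 mm along +x; flat handle 12 mm wide, from 14 to 22 mm above the underside, reaching from the bowl to 62 mm along -x.
- scoop1_bowl (a point): Middle of the bowl of scoop 1.
- scoop2: Copper-toned scoop 124 mm long, 50 g, level on its bowl and a foot at the handle's end; may be absent. Origin under the middle of its length (near its centre of mass), x to the bowl, z up. Bowl 34 mm across and 22 mm high, centred 45 mm along +x; flat handle 12 mm wide, from 14 to 22 mm above the underside, reaching from the bowl to 62 mm along -x.
- scoop2_bowl (a point): Middle of the bowl of scoop 2.
- scoop3: Copper-toned scoop 124 mm long, 50 g, level on its bowl and a foot at the handle's end; may be absent. Origin under the middle of its length (near its centre of mass), x to the bowl, z up. Bowl 34 mm across and 22 mm high, centred 45 mm along +x; flat handle 12 mm wide, from 14 to 22 mm above the underside, reaching from the bowl to 62 mm along -x.
- scoop3_bowl (a point): Middle of the bowl of scoop 3.
Things that resemble listed ones, but are neither listed nor needed, are in the scene too. There is more than one size of the square_lid; the job needs the larger. Leave any blue look-alike of the scoop2 alone.

How it is judged:
On the way, in this order (a step that is already met when the one before it is completed fails the run):
1. the sleeve stands at 6 (value of joint sleeve between 2.488 and 2.748 rad and velocity of joint sleeve between -0.1 and 0.1 rad/s), for 0.3 s.
2. the push top is pressed down (over 4.5 mm) with the sleeve at 6 (value of joint sleeve between 2.488 and 2.748 rad and value of joint push above 0.0045 m), for 0.05 s.
At the end, for the whole second after the job is handed in: The sleeve is at 6 (within 0.13 rad), the push top is up; each lid lies level in the recess of its own outline (within 5 mm of its centre, at least 3.5 mm below the board's top); every scoop present lies level on the floor of a tray compartment with its bowl towards the copper stripe; all at rest (value of joint sleeve between 2.488 and 2.748 rad and value of joint push below 0.002 m and horizontal distance between round_lid and board_hole0 below 0.005 m and z of round_lid in the frame of board_hole0 below -0.0035 m and angle between each of round_lid, square_lid, scoop1, scoop2, scoop3's own z axis and vertical below 0.08 rad and linear speed of each of round_lid, square_lid, scoop1, scoop2, scoop3 below 0.02 m/s and horizontal distance between square_lid and board_hole1 below 0.005 m and z of square_lid in the frame of board_hole1 below -0.0035 m and x of scoop1 in the frame of tray between -0.03 and 0.03 m and y of scoop1 in the frame of tray between -0.07 and 0.07 m and z of each of scoop1, scoop2, scoop3 in the frame of tray below 0.0075 m and x of each of scoop1_bowl, scoop2_bowl, scoop3_bowl in the frame of tray above 0.02 m and x of scoop2 in the frame of tray between -0.03 and 0.03 m and y of scoop2 in the frame of tray between -0.07 and 0.07 m and x of scoop3 in the frame of tray between -0.03 and 0.03 m and y of scoop3 in the frame of tray between -0.07 and 0.07 m); the robot touches nothing.
It fails at once if the jar is pushed over 3 cm or tipped (distance of jar from where it was at the start of the episode above 0.03 m or angle between jar's own z axis and vertical above 0.4 rad).
It fails at once if the crock is pushed over 3 cm or tipped (distance of crock from where it was at the start of the episode above 0.03 m or angle between crock's own z axis and vertical above 0.4 rad).
It fails at once if the black silicone lid is pushed over 3 cm or tipped (distance of stretch_lid from where it was at the start of the episode above 0.03 m or angle between stretch_lid's own z axis and vertical above 0.4 rad).
Of scoop1, scoop2, scoop3 only 2 to 3 are there at a start; the rules pass over those that are not, and their reading is None.
At some moment in a run one of round_lid, square_lid, scoop1, scoop2, scoop3 may be knocked a few centimetres aside while the robot is not near it.
Once in a run the grip may slacken for a moment while it holds something.
It also fails if it takes over 200 s, if anything falls off the work surface, if the arm or the gripper's body presses on something with over 40 N, if the wrist force passes 120 N, or if a joint passes its speed limit or range.

## Working session

There is one attempt and no reset: what is moved stays moved. The work goes in short steps, Python scripts to look and compute and a tool call to move; the robot and the scene stay as the last step left them, time stands still between calls to the robot, and variables do not carry over. Pictures are saved under pics/ and viewed, and the job is handed in when it is done.

Besides the shell and the picture viewer there is one more tool, called after ">>>" as a command line: name --argument value ..., lists and objects as JSON in quotes. arm_command: Moves the arm, as the interface text tells. Its arguments: {"type":"object","properties":{"commands":{"type":"array","items":{"type":"array"}},"squeeze":{"type":"number"}},"required":["commands"]}

```bash
ls; mkdir -p pics
python3 - <<'E'
from bench import *
import cv2
s=read_state(); print(s)
for n in ["scene","side","wrist"]:
    c=camera(n); cv2.imwrite(f"pics/{n}0.png",c["pixels"][:,:,::-1]); print(n,{k:v for k,v in c.items() if k!="pixels"})
E
```

```text
pics
{'time': 0.0, 'joint_positions': array([-1.34259746,  0.33288425, -0.0647178 ,  1.4609727 ,  0.02159087,
        1.34990811, -0.0885184 ]), 'joint_vel': array([ 0.00113514, -0.00013858,  0.00196504,  0.00105871,  0.00129304,
        0.0007563 , -0.00190026]), 'joint_torque': array([-3.84330478e-04, -6.23269629e+01,  2.41437438e-02, -3.89906394e+01,
       -6.14809804e-02,  3.97624075e-02,  1.40548309e-04]), 'ee_pos': array([0.15502564, 0.60515473, 0.29143121]), 'eef_rot': array([ 1.25062043e-01,  9.92148648e-01, -7.35714544e-04, -6.48972400e-05]), 'ft_force': array([-0.19197159, -0.07071071,  0.19828447]), 'torque': array([-0.06360863, -0.05240825,  0.0031794 ]), 'width': 0.08688677467072839}
scene {'fx': 416.1478866994887, 'fy': 416.1478866994887, 'cx': 316.89683363169155, 'cy': 195.7872997468712, 'rvec': array([ 1.45761995,  1.85487975, -0.98553308]), 'tvec': array([ 0.15317066, -0.25902854,  1.44780442])}
side {'fx': 365.5969011607624, 'fy': 365.5969011607624, 'cx': 319.8075389372708, 'cy': 205.2594611596672, 'rvec': array([ 2.21712645, -0.75142567,  0.30689175]), 'tvec': array([-0.45827417,  0.31942716,  0.64931729])}
wrist {'fx': 301.4801728662697, 'fy': 301.4801728662697, 'cx': 321.0215709161911, 'cy': 202.12924262894418, 'mount': array([[-3.24650802e-04, -9.70583986e-01, -2.40762581e-01,
         6.61365521e-02],
       [ 9.99999931e-01, -3.57962880e-04,  9.46254142e-05,
         8.52910308e-04],
       [-1.78025979e-04, -2.40762534e-01,  9.70584036e-01,
        -9.29677483e-02],
       [ 0.00000000e+00,  0.00000000e+00,  0.00000000e+00,
         1.00000000e+00]])}
```

View pics/scene0.png

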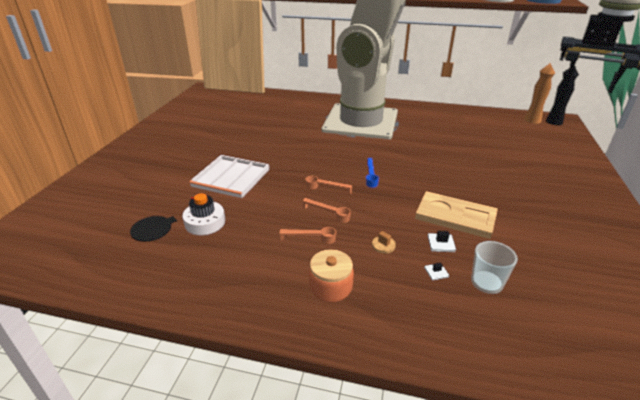

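View pics/side0.png

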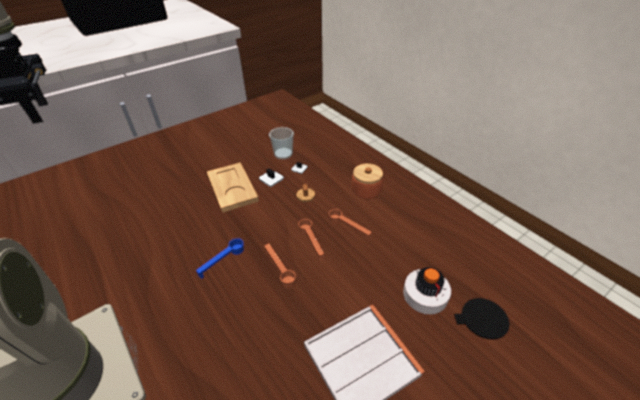

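View pics/wrist0.png

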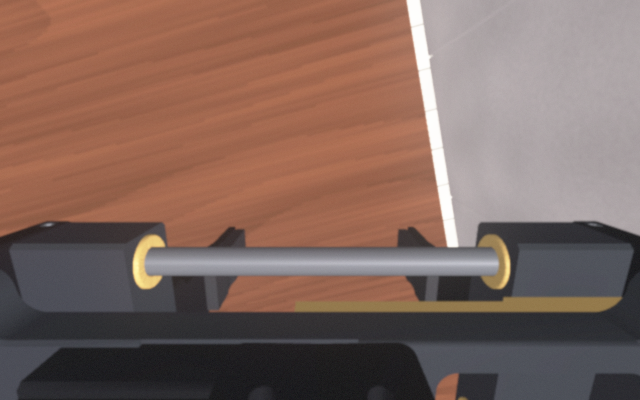

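```bash
cat > h.py <<'E'
from bench import *
import numpy as np, cv2
from scipy.spatial.transform import Rotation as R
def look(n,save=None):
    s=read_state(); c=camera(n)
    K=np.array([[c["fx"],0,c["cx"]],[0,c["fy"],c["cy"]],[0,0,1.]])
    if n=="wrist":
        T=np.eye(4);T[:3,:3]=R.from_quat(s["eef_rot"]).as_matrix();T[:3,3]=s["ee_pos"]
        M=T@c["mount"]; Rc=M[:3,:3].T; t=-Rc@M[:3,3]
    else:
        Rc=R.from_rotvec(c["rvec"]).as_matrix(); t=np.array(c["tvec"])
    v=dict(K=K,R=Rc,t=t,img=c["pixels"].copy())
    if save: cv2.imwrite("pics/"+save+".png",v["img"][:,:,::-1])
    return v
def cast(v,uv,z):
    uv=np.atleast_2d(np.asarray(uv,float)); d=np.c_[uv,np.ones(len(uv))]@np.linalg.inv(v["K"]).T@v["R"]
    o=-v["R"].T@v["t"]; k=(z-o[2])/d[:,2]; return o+d*k[:,None]
def proj(v,p):
    p=np.atleast_2d(p)@v["R"].T+v["t"]; q=p@v["K"].T; return q[:,:2]/q[:,2:]
def crop(v,x0,y0,x1,y1,f,name):
    cv2.imwrite("pics/"+name+".png",cv2.resize(v["img"][y0:y1,x0:x1,::-1],None,fx=f,fy=f,interpolation=cv2.INTER_CUBIC))
E
python3 - <<'E'
from h import *
v=look("scene"); crop(v,120,140,320,260,4,"sc_l"); crop(v,300,150,500,290,4,"sc_r")
w=look("side"); crop(w,290,190,510,400,2.6,"si_a") if 0 else cv2.imwrite("pics/si_a.png",cv2.resize(w["img"][190:400,290:520,::-1],None,fx=2.8,fy=2.8,interpolation=cv2.INTER_CUBIC))
# rough
for nm,a,b,z in [("disp",(201,198),(431,276),.074),("roundgrip",(385,236),(306,188),.033),("sqbig",(442,236),(270,173),.033),("sqsmall",(437,267),(299,165),.03),("board",(457,212),(231,186),.018),("tray",(231,175),(363,352),.004),("jar",(489,282),(282,150),.0),("crock",(331,262),(368,170),.08),("black",(151,229),(488,319),.006),("s_a bowl",(312,182),(288,276),.011),("s_b bowl",(344,214),(306,224),.011),("s_c bowl",(329,235),(335,214),.011),("blue",(372,181),(237,246),.011)]:
    print(nm,cast(v,a,z)[0].round(3),cast(w,b,z)[0].round(3))
E
```

```text
disp [ 0.659 -0.262  0.074] [ 0.646 -0.27   0.074]
roundgrip [0.645 0.149 0.033] [0.634 0.14  0.033]
sqbig [0.617 0.266 0.033] [0.592 0.257 0.033]
sqsmall [0.712 0.257 0.03 ] [0.681 0.24  0.03 ]
board [0.499 0.303 0.018] [0.485 0.291 0.018]
tray [ 0.446 -0.292  0.004] [ 0.463 -0.281  0.004]
jar [0.698 0.36  0.   ] [0.705 0.374 0.   ]
crock [0.799 0.064 0.08 ] [0.775 0.053 0.08 ]
black [ 0.712 -0.372  0.006] [ 0.703 -0.382  0.006]
s_a bowl [ 0.44  -0.063  0.011] [ 0.445 -0.056  0.011]
s_b bowl [0.559 0.045 0.011] [0.568 0.048 0.011]
s_c bowl [0.644 0.027 0.011] [0.648 0.032 0.011]
blue [0.398 0.09  0.011] [0.397 0.09  0.011]
```

View pics/sc_l.png

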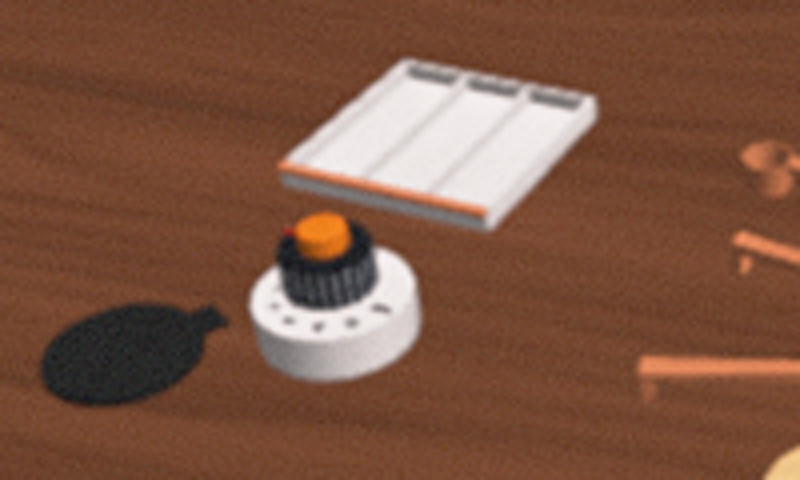

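View pics/sc_r.png

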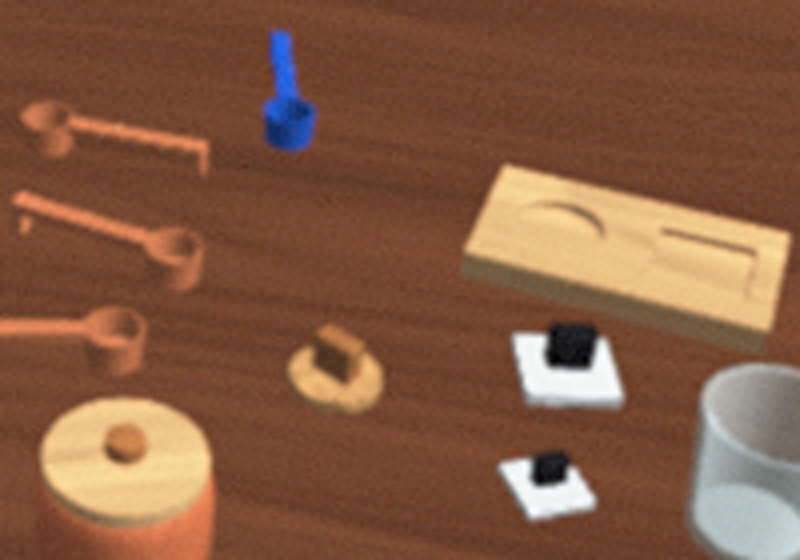

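View pics/si_a.png

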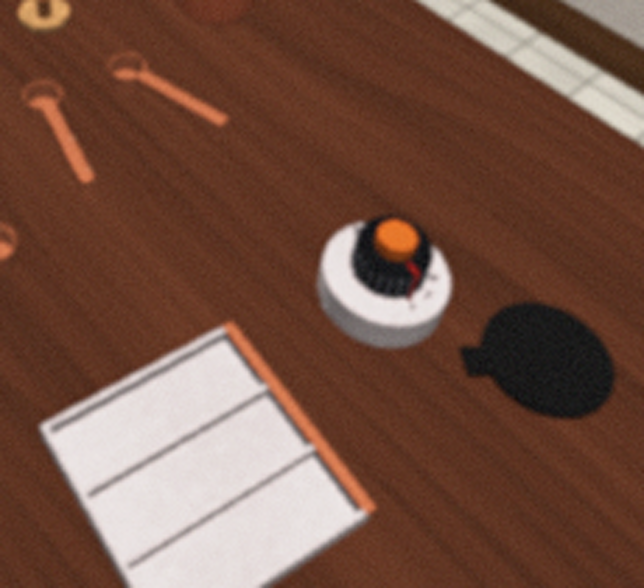

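```bash
cat >> h.py <<'E'
def down(phi):
    c,s=np.cos(phi),np.sin(phi); return np.array([[c,s,0],[s,-c,0],[0,0,-1.]])
def go(p,phideg=None):
    s=read_state(); Rt=R.from_quat(s["eef_rot"]).as_matrix()
    x=Rt[:,0]; cur=np.degrees(np.arctan2(x[1],x[0]))
    if phideg is None: phideg=cur
    rv=R.from_matrix(Rt.T@down(np.radians(phideg))).as_rotvec()
    print("t %.2f cur"%s["time"],s["ee_pos"].round(4),"phi %.1f"%cur,"w %.4f"%s["width"],"F",s["ft_force"].round(1),"j7 %.2f"%s["joint_positions"][6])
    print("shift",(Rt.T@(np.array(p)-s["ee_pos"])).round(4),"turn",rv.round(4), "rows>=%.1f"%max(np.linalg.norm(np.array(p)-s["ee_pos"])/.0417,np.degrees(np.linalg.norm(rv))/7.16))
E
python3 - <<'E'
from h import *
go([.587,.177,.30],117)
E
```

```text
t 0.25 cur [0.1551 0.6053 0.2919] phi 165.6 w 0.0870 F [0.  0.4 0.8] j7 -0.09
shift [-0.5247 -0.3078 -0.0079] turn [-6.000e-04  3.000e-04  8.488e-01] rows>=14.6
```

>>> arm_command --commands '[[100,[-0.525,-0.308,-0.008],[0,0,0.849]],[100,[-0.525,-0.308,-0.008],[0,0,0.849]],[100,[-0.525,-0.308,-0.008],[0,0,0.849]],[100,[-0.525,-0.308,-0.008],[0,0,0.849]],[100,[-0.525,-0.308,-0.008],[0,0,0.849]],[100,[-0.525,-0.308,-0.008],[0,0,0.849]],[100,[-0.525,-0.308,-0.008],[0,0,0.849]],[100,[-0.525,-0.308,-0.008],[0,0,0.849]],[100,[-0.525,-0.308,-0.008],[0,0,0.849]],[100,[-0.525,-0.308,-0.008],[0,0,0.849]]]'

```text
time: 1.08
ee_pos: [0.452, 0.3103, 0.298]
eef_rot: [0.523, 0.853, 0.0, -0.0]
ft_force: [0.2, 1.0, -0.7]
width: 0.0869
```

Run:
```python
from h import *
go([.587,.177,.30],117)
```

```text
t 1.08 cur [0.452  0.3103 0.298 ] phi 117.0 w 0.0869 F [ 0.2  1.  -0.7] j7 -0.18
shift [-0.1801  0.0598 -0.002 ] turn [ 0.0005 -0.0003 -0.0001] rows>=4.6
```

>>> arm_command --commands '[[100,[-0.18,0.06,0],[0,0,0]],[100,[-0.18,0.06,0],[0,0,0]],[100,[-0.18,0.06,0],[0,0,0]],[100,[-0.18,0.06,0],[0,0,0]],[100,[-0.18,0.06,0],[0,0,0]],[100,[-0.18,0.06,0],[0,0,0]],[100,[-0.18,0.06,0],[0,0,0]],[100,[-0.18,0.06,0],[0,0,0]],[100,[-0.18,0.06,0],[0,0,0]],[100,[-0.18,0.06,0],[0,0,0]]]'

```text
time: 1.92
ee_pos: [0.5854, 0.1802, 0.2978]
eef_rot: [0.522, 0.853, 0.0, -0.0]
ft_force: [-0.8, -0.6, 0.4]
width: 0.0871
```

Run:
```python
from h import *
v=look("wrist","w1"); go([.587,.177,.30],117)
print(proj(v,[[.49,.297,.018],[.6,.26,.033],[.64,.145,.033]]))
```

```text
t 1.97 cur [0.5855 0.18   0.2979] phi 117.1 w 0.0871 F [-0.4  0.2  0.5] j7 0.19
shift [-0.0034 -0.     -0.0021] turn [ 0.0003 -0.0006  0.0017] rows>=0.1
[[293.06733678  54.16601142]
 [363.77482046 129.4338135 ]
 [347.08271081 228.68766824]]
```

View pics/w1.png

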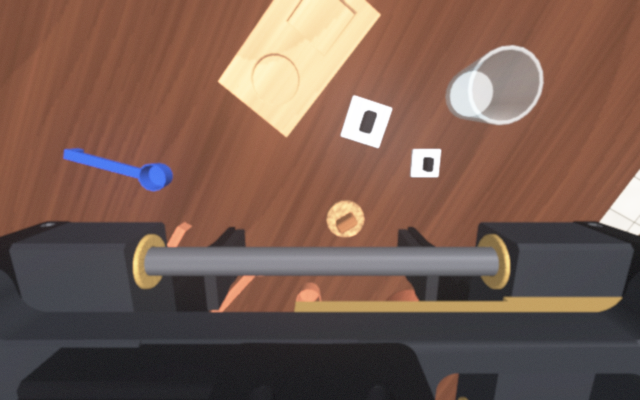

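Run:
```python
from h import *
v=look("wrist"); im=v["img"]
hsv=cv2.cvtColor(im,cv2.COLOR_RGB2HSV)
def comps(m,amin,roi,z):
    mm=np.zeros_like(m); x0,y0,x1,y1=roi; mm[y0:y1,x0:x1]=m[y0:y1,x0:x1]
    cs,_=cv2.findContours(mm,cv2.RETR_EXTERNAL,cv2.CHAIN_APPROX_NONE)
    for c in cs:
        if cv2.contourArea(c)<amin: continue
        P=cast(v,c[:,0,:],z)[:,:2]
        r=cv2.minAreaRect((P*1000).astype(np.float32)); print("  px",c[:,0].mean(0).round(0),"ctr",np.round(r[0],1),"size",np.round(r[1],1),"ang %.1f"%r[2])
print("white z.008"); comps(((hsv[...,1]<45)&(hsv[...,2]>200)).astype(np.uint8),150,(330,85,445,185),.008)
print("black grips z.033"); comps(((hsv[...,2]<70)).astype(np.uint8),30,(340,90,445,185),.033)
print("cork z.008"); 
print(hsv[219,332],hsv[219,346],hsv[100,260],hsv[225,345],hsv[120,330])
comps(((hsv[...,1]<150)&(hsv[...,2]>150)).astype(np.uint8),150,(315,195,375,245),.008)
print("board"); comps(((hsv[...,1]<150)&(hsv[...,2]>150)&(hsv[...,1]>45)).astype(np.uint8),1500,(200,0,400,140),.018)
crop(v,200,0,440,240,3.3,"w1c") if 0 else cv2.imwrite("pics/w1c.png",cv2.resize(im[0:240,200:450,::-1],None,fx=2.4,fy=2.4,interpolation=cv2.INTER_CUBIC))
```

```text
white z.008
  px [425. 162.] ctr [692.5 260.9] size [35.7 34.1] ang 27.1
  px [366. 121.] ctr [600.7 270.7] size [51.1 51.1] ang 10.0
black grips z.033
cork z.008
[ 21  87 251] [ 11 128 169] [ 21  70 253] [ 12 133 219] [  9 114 157]
  px [350. 221.] ctr [639.1 150.4] size [55.7 53.9] ang 30.3
board
  px [300.  68.] ctr [508.8 283.9] size [199.3 148.8] ang 27.1
```

View pics/w1c.png

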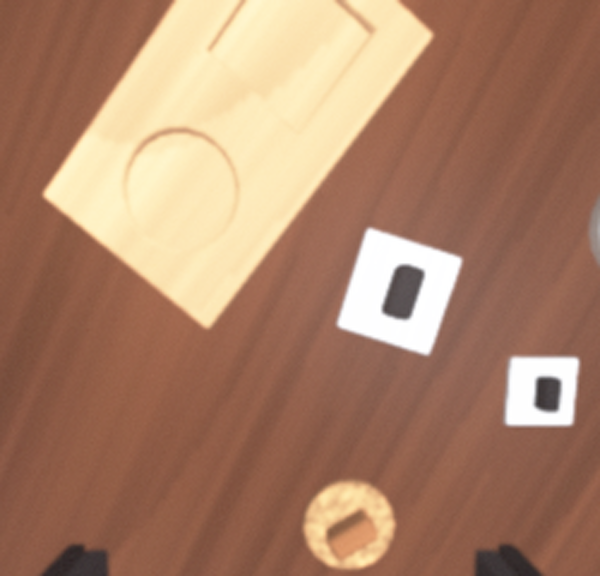

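Run:
```python
from h import *
v=look("wrist"); im=v["img"]
g=im.max(2); m=np.zeros_like(g); m[100:140,355:380]=(g[100:140,355:380]<110)
c=max(cv2.findContours(m,0,cv2.CHAIN_APPROX_NONE)[0],key=cv2.contourArea)
for z in(.02,.033):
    r=cv2.minAreaRect((cast(v,c[:,0],z)[:,:2]*1000).astype(np.float32)); print(r)
print(proj(v,[[.6007,.2707,.008],[.6007,.2707,.033]]))
go([.6007,.2707,.15],100)
```

```text
((601.1309204101562, 270.9638977050781), (12.561281204223633, 23.776880264282227), 9.709111213684082)
((599.5260620117188, 269.8477783203125), (12.120973587036133, 22.943416595458984), 9.708806991577148)
[[365.68170782 121.17851298]
 [368.81616577 120.73697461]]
t 2.07 cur [0.5857 0.1796 0.2979] phi 117.1 w 0.0869 F [ 0.4 -0.5 -0.2] j7 0.19
shift [0.0742 0.0548 0.1479] turn [ 2.000e-04 -4.000e-04  2.977e-01] rows>=4.2
```

>>> arm_command --commands '[[45,[0.074,0.055,0.148],[0,0,0.298]],[45,[0.074,0.055,0.148],[0,0,0.298]],[45,[0.074,0.055,0.148],[0,0,0.298]],[45,[0.074,0.055,0.148],[0,0,0.298]],[45,[0.074,0.055,0.148],[0,0,0.298]],[45,[0.074,0.055,0.148],[0,0,0.298]],[45,[0.074,0.055,0.148],[0,0,0.298]],[45,[0.074,0.055,0.148],[0,0,0.298]],[45,[0.074,0.055,0.148],[0,0,0.298]],[45,[0.074,0.055,0.148],[0,0,0.298]]]' --squeeze 20

```text
time: 2.9
ee_pos: [0.6024, 0.2689, 0.1517]
eef_rot: [0.644, 0.765, 0.001, 0.001]
ft_force: [0.3, -0.0, 0.2]
width: 0.0399
```

Run:
```python
from h import *
v=look("wrist","w2");go([.6003,.2705,.082],100)
```

```text
t 2.95 cur [0.6022 0.2692 0.1514] phi 99.9 w 0.0399 F [-0.4  0.2  0.3] j7 -0.17
shift [ 0.0015 -0.0018  0.0693] turn [ 0.0022 -0.001  -0.0026] rows>=1.7
```

View pics/w2.png

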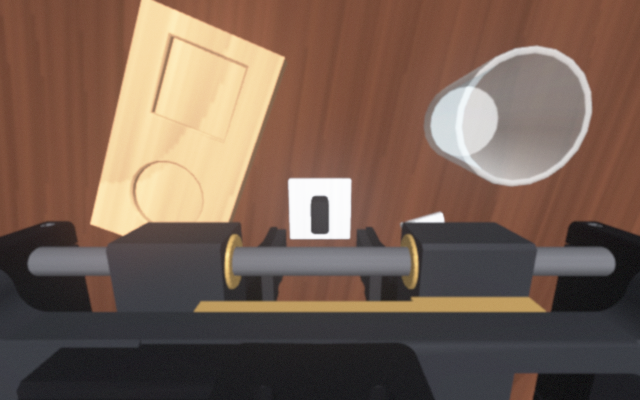

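Run:
```python
from h import *
v=look("wrist"); cv2.imwrite("pics/w2c.png",cv2.resize(v["img"][0:240,80:300,::-1],None,fx=2.5,fy=2.5,interpolation=cv2.INTER_CUBIC))
```

```text
(no output)
```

View pics/w2c.png

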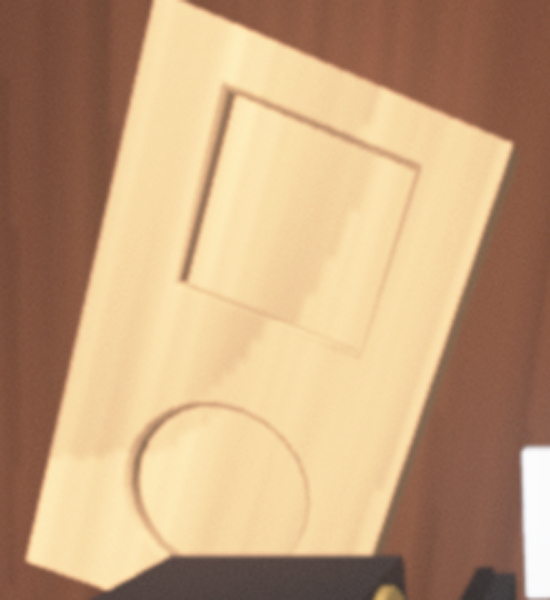

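>>> arm_command --commands '[[45,[0.0015,-0.0018,0.02],[0,0,0]],[45,[0.0015,-0.0018,0.04],[0,0,0]],[45,[0.0015,-0.0018,0.06],[0,0,0]],[45,[0.0015,-0.0018,0.069],[0,0,0]],[45,[0.0015,-0.0018,0.069],[0,0,0]],[0,[0.0015,-0.0018,0.069],[0,0,0]],[0,[0.0015,-0.0018,0.069],[0,0,0]],[0,[0.0015,-0.0018,0.069],[0,0,0]],[0,[0.0015,-0.0018,0.069],[0,0,0]],[0,[0.0015,-0.0018,0.069],[0,0,0]]]' --squeeze 25

```text
time: 3.83
ee_pos: [0.5997, 0.2711, 0.0812]
eef_rot: [0.643, 0.766, 0.0, 0.0]
ft_force: [0.4, -0.4, 1.8]
width: 0.0141
```

Run:
```python
from h import *
v=look("wrist")
M=np.eye(4);M[:3,:3]=down(np.radians(99.9));M[:3,3]=[.6022,.2692,.1514]
c=camera("wrist");M=M@c["mount"];v["R"]=M[:3,:3].T;v["t"]=-v["R"]@M[:3,3]
f=lambda L:cast(v,np.array(L)/2.5+[80,0],.018)[:,:2]
q=f([(228,86),(422,165),(360,357),(180,281)]);print(q.round(4));print("c",q.mean(0),[np.linalg.norm(q[i]-q[i-1]).round(4) for i in range(4)])
print("angs",[np.degrees(np.arctan2(*(q[i]-q[i-1])[::-1])).round(1) for i in range(4)])
k=f([(133,490),(150,438),(210,402),(270,425),(300,458),(310,500),(300,548)])
(cx,cy),r=cv2.minEnclosingCircle((k*1000).astype(np.float32))
A=np.c_[2*k,np.ones(len(k))];s=np.linalg.lstsq(A,(k**2).sum(1),rcond=None)[0];print("round",s[:2],np.sqrt(s[2]+s[:2]@s[:2]))
b=f([(155,0),(512,145),(26,560)]);print(b,np.linalg.norm(b[0]-b[1]),np.linalg.norm(b[0]-b[2]),np.degrees(np.arctan2(*(b[0]-b[2])[::-1])))
d=q.mean(0)-s[:2];print("holes",np.linalg.norm(d),np.degrees(np.arctan2(d[1],d[0])))
go([.6,.271,.2])
```

```text
[[0.4796 0.3776]
 [0.5338 0.3669]
 [0.5218 0.3115]
 [0.4687 0.3241]]
c [0.5009844  0.34500177] [np.float64(0.0546), np.float64(0.0553), np.float64(0.0567), np.float64(0.0546)]
angs [np.float64(78.5), np.float64(-11.2), np.float64(-102.2), np.float64(166.7)]
round [0.48418744 0.26266796] 0.02742366330518861
[[0.45938091 0.39506651]
 [0.55778985 0.37622483]
 [0.42407314 0.23063027]] 0.10019644755209689 0.1681841704396728 77.88144915257693
holes 0.08402972213065978 78.4692976199538
t 3.93 cur [0.5997 0.2711 0.0812] phi 99.9 w 0.0136 F [-0.6 -0.7  2.8] j7 -0.15
shift [-1.000e-04  4.000e-04 -1.188e-01] turn [ 0.0008 -0.0004 -0.    ] rows>=2.8
```

>>> arm_command --commands '[[0,[0,0,-0.03],[0,0,0]],[0,[0,0,-0.07],[0,0,0]],[0,[0,0,-0.07],[0,0,0]],[0,[0,0,-0.07],[0,0,0]],[0,[0,0,-0.07],[0,0,0]],[0,[0,0,-0.07],[0,0,0]],[0,[0,0,-0.07],[0,0,0]],[0,[0,0,-0.07],[0,0,0]],[0,[0,0,-0.07],[0,0,0]],[0,[0,0,-0.07],[0,0,0]]]'

```text
time: 4.77
ee_pos: [0.5993, 0.2709, 0.1503]
eef_rot: [0.643, 0.766, -0.0, -0.0]
ft_force: [-0.0, -0.2, -0.5]
width: 0.0139
```

Run:
```python
from h import *
v=look("wrist","w3");go([.501,.345,.12],78.3)
```

```text
t 4.82 cur [0.5993 0.2709 0.1504] phi 99.9 w 0.0139 F [ 0.1  0.5 -0.2] j7 -0.17
shift [ 0.0899 -0.0841  0.0304] turn [-4.000e-04  2.000e-04  3.773e-01] rows>=3.0
```

View pics/w3.png

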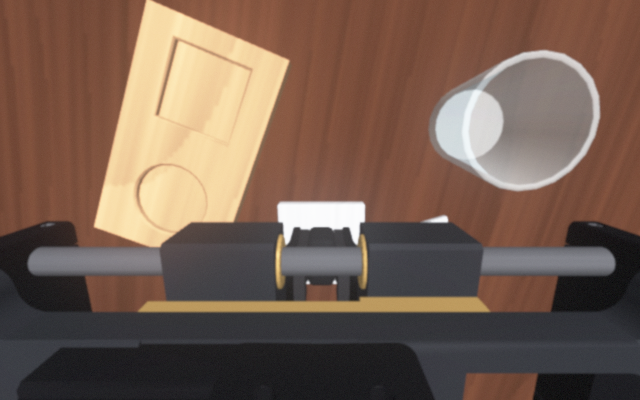

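>>> arm_command --commands '[[0,[0.03,-0.028,0.005],[0,0,0.1]],[0,[0.06,-0.056,0.01],[0,0,0.2]],[0,[0.09,-0.084,0.02],[0,0,0.3]],[0,[0.09,-0.084,0.03],[0,0,0.377]],[0,[0.09,-0.084,0.03],[0,0,0.377]],[0,[0.09,-0.084,0.03],[0,0,0.377]],[0,[0.09,-0.084,0.03],[0,0,0.377]],[0,[0.09,-0.084,0.03],[0,0,0.377]],[0,[0.09,-0.084,0.03],[0,0,0.377]],[0,[0.09,-0.084,0.03],[0,0,0.377]]]'

```text
time: 5.65
ee_pos: [0.502, 0.3445, 0.1211]
eef_rot: [0.776, 0.631, 0.0, 0.0]
ft_force: [0.4, -0.4, -1.3]
width: 0.0136
```

Run:
```python
from h import *
v=look("wrist","w4")
s=read_state(); Rt=R.from_quat(s["eef_rot"]).as_matrix()
zt=s["ee_pos"][2]-.0732
im=v["img"]; g=im.min(2).astype(int)
rows=[]
for c in range(285,360,5):
    col=g[180:222,c]; d=np.diff(col); i=d.argmax(); rows.append((c,180+i+.5))
print(rows)
w=cast(v,[(282,rows[0][1]),(360,rows[-1][1])],zt); print("edge in tool",((w-s["ee_pos"])@Rt).round(4))
go([.501,.345,.12],78.3)
```

```text
[(285, np.float64(187.5)), (290, np.float64(188.5)), (295, np.float64(187.5)), (300, np.float64(188.5)), (305, np.float64(187.5)), (310, np.float64(188.5)), (315, np.float64(200.5)), (320, np.float64(200.5)), (325, np.float64(200.5)), (330, np.float64(200.5)), (335, np.float64(200.5)), (340, np.float64(200.5)), (345, np.float64(187.5)), (350, np.float64(200.5)), (355, np.float64(200.5))]
edge in tool [[ 0.0334 -0.0223  0.0732]
 [ 0.0259  0.0217  0.0732]]
t 5.70 cur [0.5018 0.3447 0.121 ] phi 78.3 w 0.0137 F [ 0.2 -0.2 -0.6] j7 -0.71
shift [ 0.0001 -0.0009  0.001 ] turn [ 0.0004 -0.0004 -0.0004] rows>=0.0
```

View pics/w4.png

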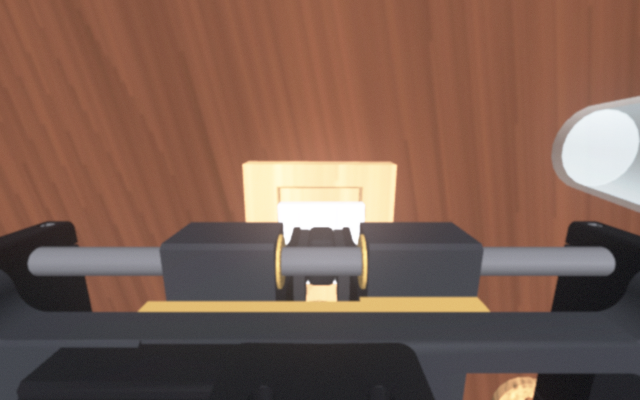

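Run:
```python
from h import *
v=look("wrist");s=read_state(); Rt=R.from_quat(s["eef_rot"]).as_matrix()
f=lambda u,z:((cast(v,u,z)-s["ee_pos"])@Rt).round(4)
print("hole",f([(278,187.5),(362,187.5)],.018)); print("board",f([(244,162),(396,162)],.018))
g=v["img"].astype(int); print(g[196:210,300].tolist())
print("lid",f([(278,203),(364,203)],s["ee_pos"][2]-.0732))
```

```text
hole [[ 0.0277 -0.029   0.1029]
 [ 0.0277  0.0266  0.1029]]
board [[ 0.0445 -0.0504  0.1029]
 [ 0.0445  0.0481  0.1029]]
[[255, 245, 210], [255, 246, 210], [255, 245, 209], [254, 245, 210], [254, 246, 216], [254, 247, 230], [252, 249, 245], [252, 251, 251], [254, 254, 254], [255, 255, 255], [255, 255, 255], [255, 255, 255], [255, 255, 255], [255, 255, 255]]
lid [[ 0.0246 -0.0249  0.0732]
 [ 0.0245  0.024   0.0732]]
```

>>> arm_command --commands '[[0,[0.001,-0.0008,0.008],[0,0,0]],[0,[0.001,-0.0008,0.014],[0,0,0]],[0,[0.001,-0.0008,0.018],[0,0,0]],[0,[0.001,-0.0008,0.02],[0,0,0]],[0,[0.001,-0.0008,0.022],[0,0,0]],[0,[0.001,-0.0008,0.024],[0,0,0]],[0,[0.001,-0.0008,0.026],[0,0,0]],[0,[0.001,-0.0008,0.027],[0,0,0]],[0,[0.001,-0.0008,0.0275],[0,0,0]],[0,[0.001,-0.0008,0.0275],[0,0,0]]]'

```text
time: 6.58
ee_pos: [0.5007, 0.3463, 0.0933]
eef_rot: [0.775, 0.631, 0.0, -0.0]
ft_force: [0.5, 0.7, 0.4]
width: 0.0139
```

>>> arm_command --commands '[[30,[0,0,0],[0,0,0]],[30,[0,0,0],[0,0,0]],[30,[0,0,0],[0,0,0]],[30,[0,0,0],[0,0,0]],[30,[0,0,-0.015],[0,0,0]],[30,[0,0,-0.05],[0,0,0]],[30,[0,0,-0.09],[0,0,0]],[30,[0,0,-0.1],[0,0,0]],[30,[0,0,-0.1],[0,0,0]],[30,[0,0,-0.1],[0,0,0]]]'

```text
time: 7.42
ee_pos: [0.5008, 0.3466, 0.1938]
eef_rot: [0.775, 0.631, 0.001, -0.0]
ft_force: [-0.1, 0.7, -0.4]
width: 0.0259
```

Run:
```python
from h import *
# view point for both round lid and board: 
d=np.array([np.cos(np.radians(100)),np.sin(np.radians(100))])
p=np.array([.6,.2])-0.0*d
v=look("wrist","w5")
go([.66,.10,.22],117)
```

```text
t 7.47 cur [0.5003 0.3462 0.1926] phi 78.3 w 0.0260 F [-0.4 -0.1 -0.4] j7 -0.74
shift [-0.2088  0.2062 -0.0274] turn [-5.000e-04  1.000e-04 -6.751e-01] rows>=7.1
```

View pics/w5.png

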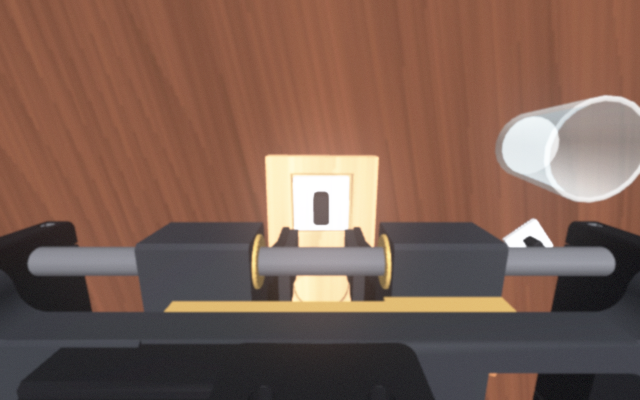

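Square lid seated at (321,200) in its recess. Next, the round lid.

>>> arm_command --commands '[[45,[-0.209,0.206,-0.027],[0,0,-0.675]],[45,[-0.209,0.206,-0.027],[0,0,-0.675]],[45,[-0.209,0.206,-0.027],[0,0,-0.675]],[45,[-0.209,0.206,-0.027],[0,0,-0.675]],[45,[-0.209,0.206,-0.027],[0,0,-0.675]],[45,[-0.209,0.206,-0.027],[0,0,-0.675]],[45,[-0.209,0.206,-0.027],[0,0,-0.675]],[45,[-0.209,0.206,-0.027],[0,0,-0.675]],[45,[-0.209,0.206,-0.027],[0,0,-0.675]],[45,[-0.209,0.206,-0.027],[0,0,-0.675]]]'

```text
time: 8.3
ee_pos: [0.6597, 0.099, 0.2184]
eef_rot: [0.523, 0.852, -0.001, -0.001]
ft_force: [-0.3, 0.5, 0.2]
width: 0.0391
```

Run:
```python
from h import *
v=look("wrist","w6");go([.66,.10,.22],117)
u=proj(v,[.638,.15,.02])[0].astype(int);print(u)
cv2.imwrite("pics/w6c.png",cv2.resize(v["img"][u[1]-40:u[1]+40,u[0]-40:u[0]+40,::-1],None,fx=6,fy=6,interpolation=cv2.INTER_CUBIC))
```

```text
t 8.35 cur [0.6593 0.1007 0.2186] phi 117.0 w 0.0393 F [ 0.5  1.  -0.7] j7 0.40
shift [-0.001   0.0003 -0.0014] turn [-0.0021 -0.0012 -0.    ] rows>=0.0
[325 139]
```

View pics/w6.png

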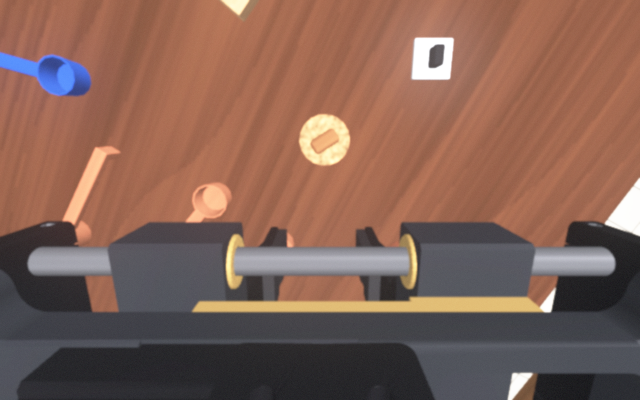

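View pics/w6c.png

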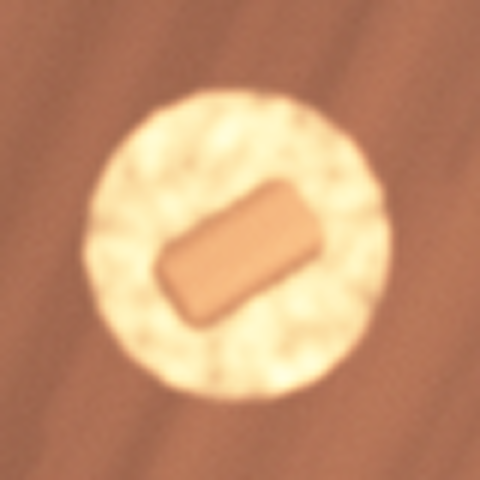

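Run:
```python
from h import *
v=look("wrist");s=v["img"];hsv=cv2.cvtColor(s,cv2.COLOR_RGB2HSV)
sub=slice(110,170),slice(295,355)
m=np.zeros(s.shape[:2],np.uint8); m[sub]=(s[sub][...,1]>190)
c=max(cv2.findContours(m,0,cv2.CHAIN_APPROX_NONE)[0],key=cv2.contourArea)
P=(cast(v,c[:,0],.008)[:,:2]*1000).astype(np.float32);print("lid",cv2.minAreaRect(P))
lid=np.zeros_like(m);cv2.drawContours(lid,[c],-1,1,-1);lid=cv2.erode(lid,np.ones((5,5)))
b=(lid>0)&(s[...,1]<190)
c=max(cv2.findContours(b.astype(np.uint8),0,cv2.CHAIN_APPROX_NONE)[0],key=cv2.contourArea)
print("bar",cv2.minAreaRect((cast(v,c[:,0],.033)[:,:2]*1000).astype(np.float32)))
go([.638,.1505,.15],61)
```

```text
lid ((637.18994140625, 148.80116271972656), (48.62718200683594, 48.18780517578125), 89.08845520019531)
bar ((636.8233032226562, 148.39224243164062), (24.394487380981445, 14.507037162780762), 57.34822082519531)
t 8.40 cur [0.6592 0.1016 0.2189] phi 117.1 w 0.0393 F [-0.1 -0.4  0.7] j7 0.40
shift [0.0531 0.0035 0.069 ] turn [-2.200e-03 -5.000e-04  9.789e-01] rows>=7.8
```

>>> arm_command --commands '[[45,[0.052,0.0017,0.069],[0,0,1.044]],[45,[0.052,0.0017,0.069],[0,0,1.044]],[45,[0.052,0.0017,0.069],[0,0,1.044]],[45,[0.052,0.0017,0.069],[0,0,1.044]],[45,[0.052,0.0017,0.069],[0,0,1.044]],[45,[0.052,0.0017,0.069],[0,0,1.044]],[45,[0.052,0.0017,0.069],[0,0,1.044]],[45,[0.052,0.0017,0.069],[0,0,1.044]],[45,[0.052,0.0017,0.069],[0,0,1.044]],[45,[0.052,0.0017,0.069],[0,0,1.044]]]'

```text
time: 9.23
ee_pos: [0.6369, 0.1491, 0.1506]
eef_rot: [0.878, 0.479, -0.0, -0.0]
ft_force: [-0.3, 0.5, 0.0]
width: 0.0393
```

Run:
```python
from h import *
v=look("wrist","w7");go([.637,.1487,.081],57.3);print(proj(v,[[.637,.1487,.008],[.637,.1487,.033]]))
```

```text
t 9.28 cur [0.6371 0.1489 0.1507] phi 57.4 w 0.0391 F [ 0.8 -0.1  0.1] j7 -0.62
shift [-0.0001  0.0001  0.0697] turn [-0.001   0.0003  0.0014] rows>=1.7
[[322.83851798 211.51616537]
 [322.97676281 220.81457799]]
```

View pics/w7.png

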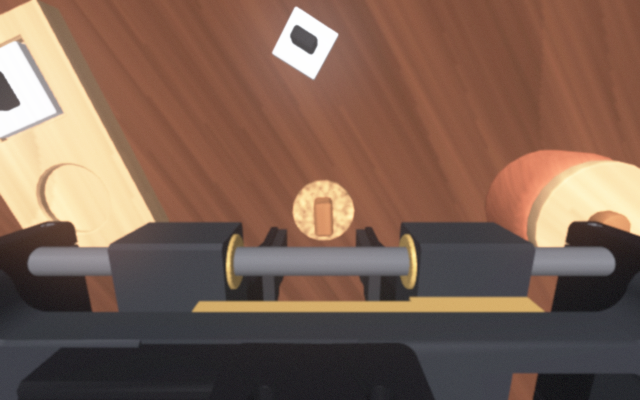

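>>> arm_command --commands '[[45,[0,0,0.02],[0,0,0]],[45,[0,0,0.04],[0,0,0]],[45,[0,0,0.06],[0,0,0]],[45,[0,0,0.069],[0,0,0]],[45,[0,0,0.069],[0,0,0]],[0,[0,0,0.069],[0,0,0]],[0,[0,0,0.069],[0,0,0]],[0,[0,0,0.069],[0,0,0]],[0,[0,0,0.069],[0,0,0]],[0,[0,0,0.069],[0,0,0]]]' --squeeze 25

```text
time: 10.12
ee_pos: [0.6382, 0.1472, 0.0829]
eef_rot: [0.878, 0.479, 0.001, -0.0]
ft_force: [-0.4, -0.3, 8.3]
width: 0.0139
```

>>> arm_command --commands '[[0,[0,0,-0.03],[0,0,0]],[0,[0,0,-0.07],[0,0,0]],[0,[0,0,-0.07],[0,0,0]],[0,[0,0,-0.07],[0,0,0]],[0,[0,0,-0.07],[0,0,0]],[0,[0,0,-0.07],[0,0,0]],[0,[0,0,-0.07],[0,0,0]],[0,[0,0,-0.07],[0,0,0]],[0,[0,0,-0.07],[0,0,0]],[0,[0,0,-0.07],[0,0,0]]]'

```text
time: 10.95
ee_pos: [0.6378, 0.147, 0.1518]
eef_rot: [0.878, 0.478, -0.0, -0.0]
ft_force: [0.3, -0.5, -0.4]
width: 0.0138
```

Run:
```python
from h import *
v=look("wrist","w8")
go([.4842,.2627,.125],78.3)
```

```text
t 11.00 cur [0.6378 0.147  0.1519] phi 57.2 w 0.0138 F [-0.4  0.4 -0.7] j7 -0.62
shift [ 0.014  -0.1918  0.0269] turn [-3.000e-04  3.000e-04 -3.688e-01] rows>=4.7
```

View pics/w8.png

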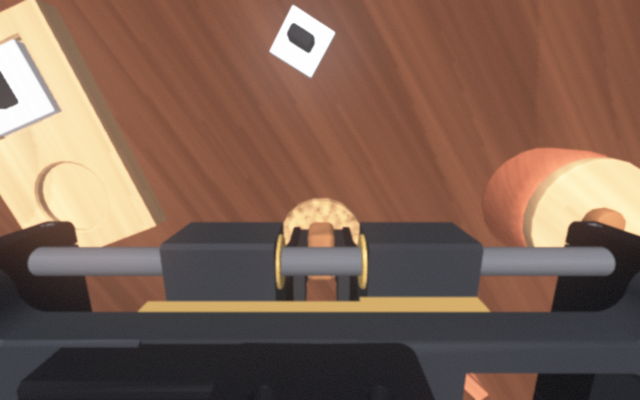

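>>> arm_command --commands '[[0,[0.005,-0.04,0.0],[0,0,-0.1]],[0,[0.014,-0.08,0.0],[0,0,-0.2]],[0,[0.014,-0.12,0],[0,0,-0.3]],[0,[0.014,-0.16,0.01],[0,0,-0.369]],[0,[0.014,-0.192,0.027],[0,0,-0.369]],[0,[0.014,-0.192,0.027],[0,0,-0.369]],[0,[0.014,-0.192,0.027],[0,0,-0.369]],[0,[0.014,-0.192,0.027],[0,0,-0.369]],[0,[0.014,-0.192,0.027],[0,0,-0.369]],[0,[0.014,-0.192,0.027],[0,0,-0.369]]]'

```text
time: 11.83
ee_pos: [0.4854, 0.262, 0.1256]
eef_rot: [0.776, 0.631, 0.0, 0.0]
ft_force: [0.2, 0.4, -0.2]
width: 0.0139
```

Run:
```python
from h import *
v=look("wrist","w9")
go([.4842,.2627,.0952],78.3)
s=read_state(); Rt=R.from_quat(s["eef_rot"]).as_matrix()
cv2.imwrite("pics/w9c.png",cv2.resize(v["img"][100:300,220:420,::-1],None,fx=3,fy=3,interpolation=cv2.INTER_CUBIC))
```

```text
t 11.88 cur [0.4852 0.2621 0.1255] phi 78.2 w 0.0136 F [-0.2  0.9 -0.2] j7 -0.61
shift [ 0.0004 -0.0012  0.0303] turn [ 0.0008 -0.0002 -0.0018] rows>=0.7
```

View pics/w9c.png

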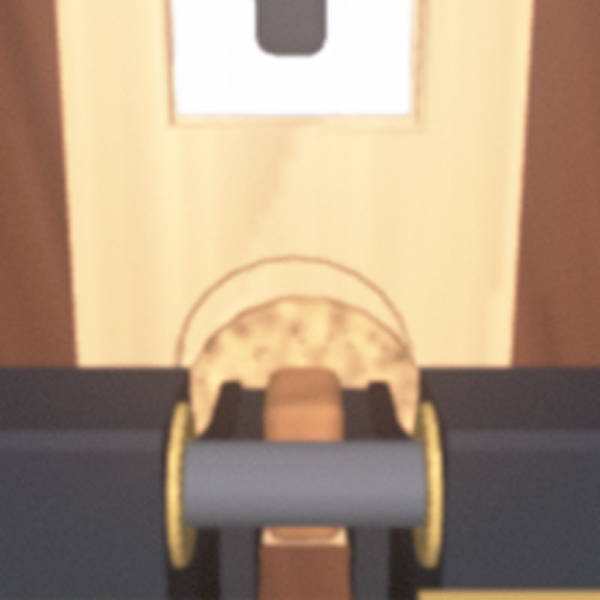

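Run:
```python
from h import *
v=look("wrist");s=read_state(); Rt=R.from_quat(s["eef_rot"]).as_matrix()
f=lambda u,z:((cast(v,np.array(u)/3+[220,100],z)-s["ee_pos"])@Rt).round(4)
def circ(k):
    k=k[:,:2];A=np.c_[2*k,np.ones(len(k))];q=np.linalg.lstsq(A,(k**2).sum(1),rcond=None)[0];return q[:2].round(4),np.sqrt(q[2]+q[:2]@q[:2]).round(4)
print("hole",circ(f([(180,362),(194,325),(230,282),(296,258),(360,280),(398,325),(411,362)],.018)))
print("lid",circ(f([(192,390),(201,365),(250,310),(305,297),(350,308),(400,350),(417,390)],s["ee_pos"][2]-.0749)))
```

```text
hole (array([ 0.0006, -0.0021]), np.float64(0.0266))
lid (array([ 0.0042, -0.0002]), np.float64(0.0221))
```

>>> arm_command --commands '[[0,[-0.0003,-0.0016,0.008],[0,0,0]],[0,[-0.0003,-0.0016,0.016],[0,0,0]],[0,[-0.0003,-0.0016,0.02],[0,0,0]],[0,[-0.0003,-0.0016,0.022],[0,0,0]],[0,[-0.0003,-0.0016,0.024],[0,0,0]],[0,[-0.0003,-0.0016,0.026],[0,0,0]],[0,[-0.0003,-0.0016,0.028],[0,0,0]],[0,[-0.0003,-0.0016,0.03],[0,0,0]],[0,[-0.0003,-0.0016,0.031],[0,0,0]],[0,[-0.0003,-0.0016,0.031],[0,0,0]]]'

```text
time: 12.77
ee_pos: [0.4827, 0.2629, 0.0949]
eef_rot: [0.775, 0.631, 0.0, -0.0]
ft_force: [-3.5, -2.3, 7.2]
width: 0.0139
```

>>> arm_command --commands '[[30,[0,0,0],[0,0,0]],[30,[0,0,0],[0,0,0]],[30,[0,0,0],[0,0,0]],[30,[0,0,0],[0,0,0]],[30,[0,0,-0.015],[0,0,0]],[30,[-0.01,0,-0.05],[0,0,0]],[30,[-0.04,0,-0.09],[0,0,0]],[30,[-0.06,0,-0.1],[0,0,0]],[30,[-0.06,0,-0.1],[0,0,0]],[30,[-0.06,0,-0.1],[0,0,0]]]'

```text
time: 13.6
ee_pos: [0.4709, 0.2034, 0.1953]
eef_rot: [0.776, 0.631, 0.001, -0.0]
ft_force: [-0.2, 0.3, -0.9]
width: 0.0259
```

Run:
```python
from h import *
v=look("wrist","w10");look("scene","sc10");look("side","si10")
go([.63,-.322,.24],68)
```

```text
t 13.75 cur [0.4699 0.205  0.1933] phi 78.4 w 0.0261 F [0.3 0.7 0.3] j7 -0.60
shift [-0.484   0.2629 -0.0465] turn [-0.0008  0.0008  0.1812] rows>=13.3
```

View pics/w10.png

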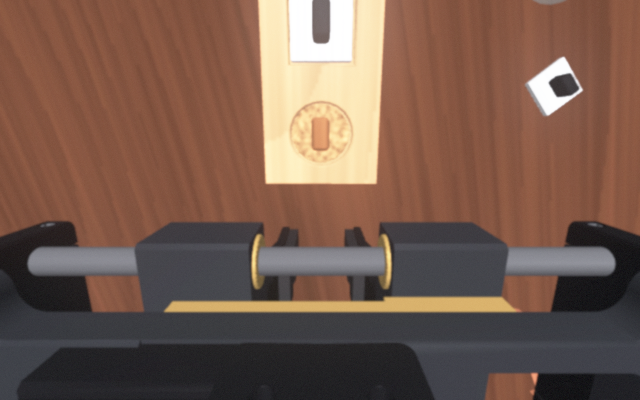

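View pics/si10.png

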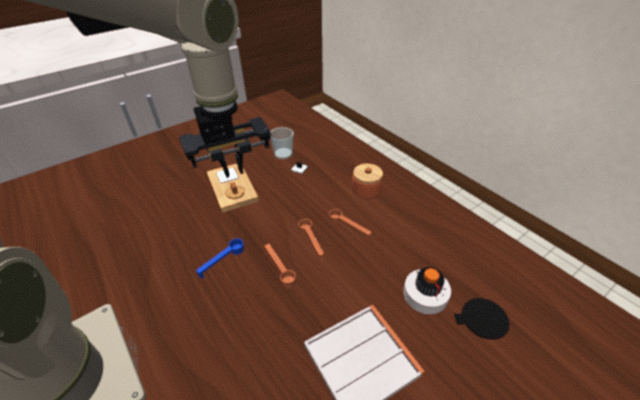

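>>> arm_command --commands '[[100,[-0.484,0.263,-0.046],[0,0,0.181]],[100,[-0.484,0.263,-0.046],[0,0,0.181]],[100,[-0.484,0.263,-0.046],[0,0,0.181]],[100,[-0.484,0.263,-0.046],[0,0,0.181]],[100,[-0.484,0.263,-0.046],[0,0,0.181]],[100,[-0.484,0.263,-0.046],[0,0,0.181]],[100,[-0.484,0.263,-0.046],[0,0,0.181]],[100,[-0.484,0.263,-0.046],[0,0,0.181]],[100,[-0.484,0.263,-0.046],[0,0,0.181]],[100,[-0.484,0.263,-0.046],[0,0,0.181]]]'

```text
time: 14.58
ee_pos: [0.5914, -0.194, 0.2274]
eef_rot: [0.829, 0.56, -0.001, -0.001]
ft_force: [1.1, -0.2, 0.4]
width: 0.0831
```

Run:
```python
from h import *
go([.63,-.322,.24],68)
```

```text
t 14.58 cur [ 0.5914 -0.194   0.2274] phi 68.1 w 0.0831 F [ 1.1 -0.2  0.4] j7 0.12
shift [-0.1043  0.0836 -0.0127] turn [-0.0019  0.0006  0.0012] rows>=3.2
```

>>> arm_command --commands '[[100,[-0.104,0.084,-0.013],[0,0,0]],[100,[-0.104,0.084,-0.013],[0,0,0]],[100,[-0.104,0.084,-0.013],[0,0,0]],[100,[-0.104,0.084,-0.013],[0,0,0]],[100,[-0.104,0.084,-0.013],[0,0,0]],[100,[-0.104,0.084,-0.013],[0,0,0]],[100,[-0.104,0.084,-0.013],[0,0,0]],[100,[-0.104,0.084,-0.013],[0,0,0]],[100,[-0.104,0.084,-0.013],[0,0,0]],[100,[-0.104,0.084,-0.013],[0,0,0]]]'

```text
time: 15.42
ee_pos: [0.6298, -0.3199, 0.242]
eef_rot: [0.829, 0.559, 0.0, -0.0]
ft_force: [0.8, -0.4, 0.8]
width: 0.0871
```

Run:
```python
from h import *
v=look("wrist","w11");go([.63,-.322,.24],68)
u=proj(v,[.652,-.266,.05])[0].astype(int);print(u)
y=max(u[1]-60,0);x=u[0]-60
print(x,y);cv2.imwrite("pics/w11c.png",cv2.resize(v["img"][y:y+120,x:x+120,::-1],None,fx=5,fy=5,interpolation=cv2.INTER_CUBIC))
```

```text
t 15.47 cur [ 0.6297 -0.3202  0.242 ] phi 68.0 w 0.0871 F [-0.1 -0.2  0.9] j7 0.30
shift [-0.0015  0.001   0.002 ] turn [ 0.0001 -0.0005  0.0002] rows>=0.1
[322 136]
262 76
```

View pics/w11.png

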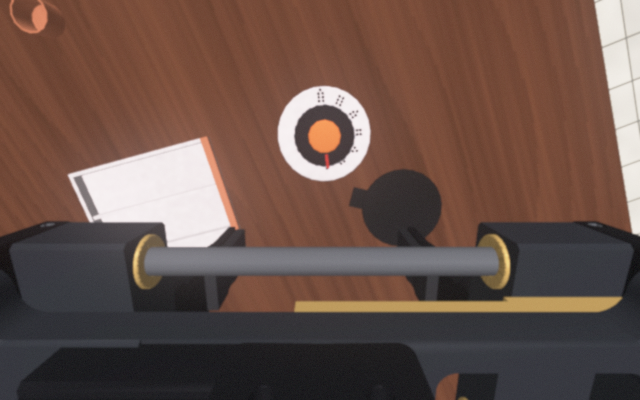

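View pics/w11c.png

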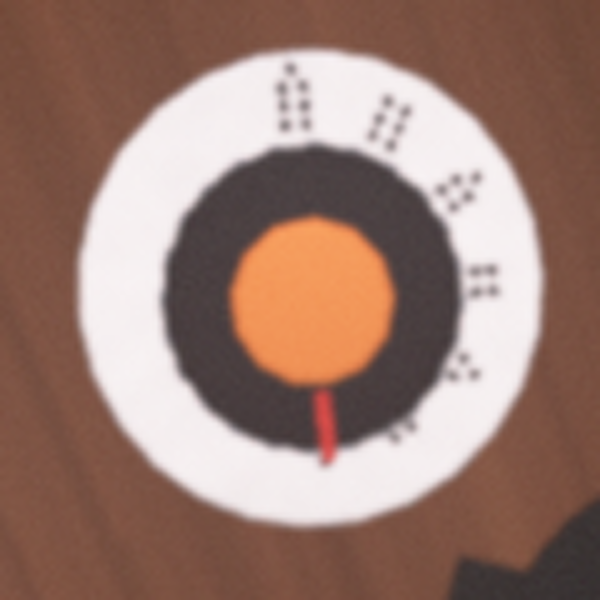

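Run:
```python
from h import *
v=look("wrist")
f=lambda u,z:cast(v,np.array(u)/5+[262,76],z)[:,:2]
def circ(k):
    A=np.c_[2*k,np.ones(len(k))];q=np.linalg.lstsq(A,(k**2).sum(1),rcond=None)[0];return q[:2].round(4),np.sqrt(q[2]+q[:2]@q[:2]).round(4)
print("skirt",circ(f([(78,287),(310,48),(543,287),(310,526),(140,125),(480,120)],.03)))
print("sleeve",circ(f([(163,300),(313,144),(462,295),(210,195),(415,190),(310,450)],.062)))
print("orange",circ(f([(230,300),(313,215),(395,300),(313,386)],.074)))
r=f([(321,392)],.062)[0],f([(327,460)],.062)[0];d=r[1]-r[0];print("red",r,np.degrees(np.arctan2(d[1],d[0])))
d=f([(293,100)],.03)[0]; d2=f([(483,281)],.03)[0]; print("7",d,"4",d2)
go([.652,-.266,.16],-24)
```

```text
skirt (array([ 0.6538, -0.2666]), np.float64(0.046))
sleeve (array([ 0.6537, -0.2669]), np.float64(0.0263))
orange (array([ 0.6537, -0.2664]), np.float64(0.0141))
red (array([ 0.64916547, -0.28207899]), array([ 0.6456369 , -0.29385037])) -106.68656037550217
7 [ 0.6642276  -0.23128265] 4 [ 0.68627144 -0.27665942]
t 15.52 cur [ 0.6296 -0.3205  0.2421] phi 68.0 w 0.0869 F [-0.  -0.7  0.9] j7 0.30
shift [0.0588 0.0003 0.0821] turn [-2.0000e-04 -6.0000e-04  1.6057e+00] rows>=12.8
```

>>> arm_command --commands '[[100,[0.06,0.002,0.08],[0,0,1.606]],[100,[0.06,0.002,0.08],[0,0,1.606]],[100,[0.06,0.002,0.08],[0,0,1.606]],[100,[0.06,0.002,0.08],[0,0,1.606]],[100,[0.06,0.002,0.08],[0,0,1.606]],[100,[0.06,0.002,0.08],[0,0,1.606]],[100,[0.06,0.002,0.08],[0,0,1.606]],[100,[0.06,0.002,0.08],[0,0,1.606]],[100,[0.06,0.002,0.08],[0,0,1.606]],[100,[0.06,0.002,0.08],[0,0,1.606]]]'

```text
time: 16.35
ee_pos: [0.6539, -0.266, 0.162]
eef_rot: [0.999, -0.035, 0.0, -0.0]
ft_force: [0.8, -0.5, -0.3]
width: 0.0873
```

Run:
```python
from h import *
go([.6537,-.2666,.105],-24)
```

```text
t 16.35 cur [ 0.6539 -0.266   0.162 ] phi -4.0 w 0.0873 F [ 0.8 -0.5 -0.3] j7 -0.90
shift [-0.0002  0.0007  0.057 ] turn [-4.000e-04 -3.000e-04  3.489e-01] rows>=2.8
```

Turn the rest, then go down and close.

>>> arm_command --commands '[[100,[0,0.0005,0],[0,0,0.12]],[100,[0,0.0005,0],[0,0,0.24]],[100,[0,0.0005,0.01],[0,0,0.349]],[100,[0,0.0005,0.03],[0,0,0.349]],[100,[0,0.0005,0.045],[0,0,0.349]],[100,[0,0.0005,0.055],[0,0,0.349]],[100,[0,0.0005,0.057],[0,0,0.349]],[100,[0,0.0005,0.057],[0,0,0.349]],[100,[0,0.0005,0.057],[0,0,0.349]],[100,[0,0.0005,0.057],[0,0,0.349]]]'

```text
time: 17.18
ee_pos: [0.6541, -0.2672, 0.106]
eef_rot: [0.979, -0.205, 0.001, 0.0]
ft_force: [1.3, 0.8, 0.3]
width: 0.0873
```

>>> arm_command --commands '[[0,[0,0,0],[0,0,0]],[0,[0,0,0],[0,0,0]],[0,[0,0,0],[0,0,0]],[0,[0,0,0],[0,0,0]],[0,[0,0,0],[0,0,0]],[0,[0,0,0],[0,0,0]],[0,[0,0,0],[0,0,0]],[0,[0,0,0],[0,0,0]],[0,[0,0,0],[0,0,0]],[0,[0,0,0],[0,0,0]]]' --squeeze 30

```text
time: 18.02
ee_pos: [0.6538, -0.2669, 0.1048]
eef_rot: [0.979, -0.205, -0.0, -0.0]
ft_force: [-0.2, -0.1, 0.3]
width: 0.0535
```

Run:
```python
from h import *
go([.6537,-.2666,.105],-24); print(read_state()["torque"])
```

```text
t 18.02 cur [ 0.6538 -0.2669  0.1048] phi -23.7 w 0.0535 F [-0.2 -0.1  0.3] j7 -1.18
shift [-0.0002 -0.0002 -0.0002] turn [0.     0.0001 0.0057] rows>=0.0
[-0.07648636  0.19600084  0.0088348 ]
```

>>> arm_command --commands '[[0,[0,0,0],[0,0,-0.1]],[0,[0,0,0],[0,0,-0.2]],[0,[0,0,0],[0,0,-0.3]],[0,[0,0,0],[0,0,-0.4]],[0,[0,0,0],[0,0,-0.5]],[0,[0,0,0],[0,0,-0.6]],[0,[0,0,0],[0,0,-0.7]],[0,[0,0,0],[0,0,-0.8]],[0,[0,0,0],[0,0,-0.87]],[0,[0,0,0],[0,0,-0.87]]]'

```text
time: 18.85
ee_pos: [0.6537, -0.2672, 0.1049]
eef_rot: [0.974, 0.228, 0.0, 0.0]
ft_force: [1.1, -1.9, -0.9]
width: 0.053
```

>>> arm_command --commands '[[0,[0,0,0],[0,0,-0.1]],[0,[0,0,0],[0,0,-0.2]],[0,[0,0,0],[0,0,-0.3]],[0,[0,0,0],[0,0,-0.4]],[0,[0,0,0],[0,0,-0.5]],[0,[0,0,0],[0,0,-0.6]],[0,[0,0,0],[0,0,-0.7]],[0,[0,0,0],[0,0,-0.8]],[0,[0,0,0],[0,0,-0.87]],[0,[0,0,0],[0,0,-0.87]]]'

```text
time: 19.68
ee_pos: [0.6539, -0.2673, 0.1049]
eef_rot: [0.788, 0.616, 0.0, 0.0]
ft_force: [1.9, -2.0, -1.8]
width: 0.0529
```

>>> arm_command --commands '[[0,[0,0,0],[0,0,-0.1]],[0,[0,0,0],[0,0,-0.2]],[0,[0,0,0],[0,0,-0.3]],[0,[0,0,0],[0,0,-0.4]],[0,[0,0,0],[0,0,-0.5]],[0,[0,0,0],[0,0,-0.6]],[0,[0,0,0],[0,0,-0.7]],[0,[0,0,0],[0,0,-0.8]],[0,[0,0,0],[0,0,-0.878]],[0,[0,0,0],[0,0,-0.878]]]'

```text
time: 20.52
ee_pos: [0.6541, -0.2672, 0.1049]
eef_rot: [0.452, 0.892, 0.0, 0.001]
ft_force: [4.1, -2.6, -2.0]
width: 0.0534
```

Run:
```python
from h import *
look("wrist","w12");go([.6537,-.2666,.105],126); print(read_state()["torque"])
```

```text
t 20.57 cur [ 0.6542 -0.2672  0.1049] phi 126.0 w 0.0533 F [ 4.2 -2.8 -2.6] j7 1.16
shift [ 0.0007 -0.     -0.0001] turn [0.0007 0.0009 0.0008] rows>=0.0
[-0.55623439 -0.96451109  0.00650726]
```

View pics/w12.png

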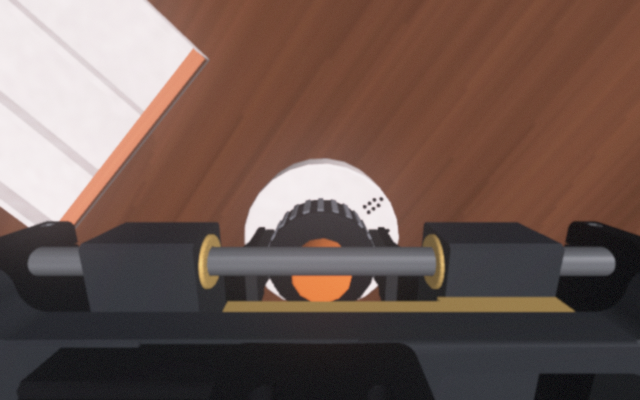

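>>> arm_command --commands '[[100,[0,0,0],[0,0,0]],[100,[0,0,0],[0,0,0]],[100,[0,0,0],[0,0,0]],[100,[0,0,0],[0,0,0]],[100,[0,0,0],[0,0,0]],[100,[0,0,-0.03],[0,0,0]],[100,[0,0,-0.07],[0,0,0]],[100,[-0.03,0,-0.11],[0,0,0]],[100,[-0.06,0,-0.11],[0,0,0]],[100,[-0.06,0,-0.11],[0,0,0]]]'

```text
time: 21.4
ee_pos: [0.6912, -0.3202, 0.2181]
eef_rot: [0.453, 0.892, -0.001, 0.003]
ft_force: [-0.4, -1.2, 0.1]
width: 0.0869
```

Run:
```python
from h import *
v=look("wrist","w13")
u=proj(v,[.6537,-.2666,.05])[0].astype(int);y=max(u[1]-60,0);x=u[0]-60
print(x,y);cv2.imwrite("pics/w13c.png",cv2.resize(v["img"][y:y+120,x:x+120,::-1],None,fx=5,fy=5,interpolation=cv2.INTER_CUBIC))
go([.6537,-.2666,.16],68)
```

```text
262 67
t 21.45 cur [ 0.6898 -0.3183  0.2158] phi 126.2 w 0.0867 F [-0.8 -0.6 -0.4] j7 1.18
shift [0.0632 0.0014 0.0557] turn [0.0011 0.003  1.015 ] rows>=8.1
```

View pics/w13c.png

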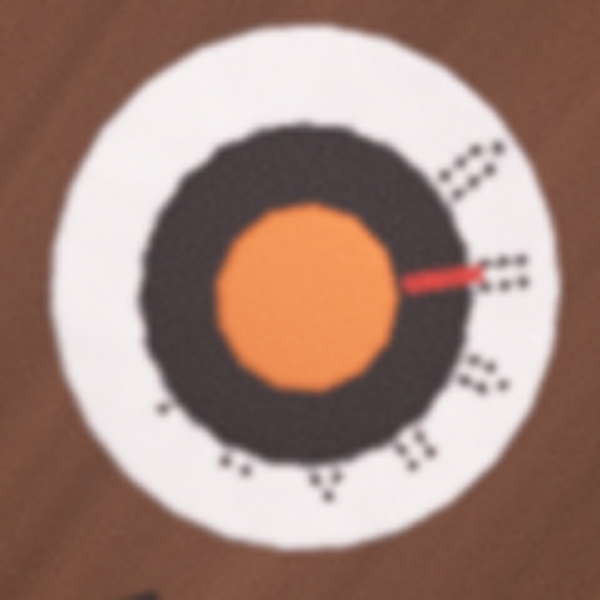

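>>> arm_command --commands '[[0,[0.0632,0.0014,0.0],[0,0,0]],[0,[0.0632,0.0014,0.0],[0,0,0]],[0,[0.0632,0.0014,0.02],[0,0,0]],[0,[0.0632,0.0014,0.05],[0,0,0]],[0,[0.0632,0.0014,0.055],[0,0,0]],[0,[0.0632,0.0014,0.055],[0,0,0]],[0,[0.0632,0.0014,0.055],[0,0,0]],[0,[0.0632,0.0014,0.055],[0,0,0]],[0,[0.0632,0.0014,0.055],[0,0,0]],[0,[0.0632,0.0014,0.055],[0,0,0]]]'

```text
time: 22.28
ee_pos: [0.6534, -0.2639, 0.1611]
eef_rot: [0.452, 0.892, 0.0, 0.001]
ft_force: [-0.2, 0.3, 0.3]
width: 0.0283
```

Run:
```python
from h import *
go([.6537,-.2666,.1375])
```

```text
t 22.28 cur [ 0.6534 -0.2639  0.1611] phi 126.3 w 0.0283 F [-0.2  0.3  0.3] j7 1.15
shift [-0.0023 -0.0014  0.0236] turn [0.001  0.0014 0.    ] rows>=0.6
```

>>> arm_command --commands '[[0,[-0.002,-0.0014,0],[0,0,0]],[0,[-0.002,-0.0014,0],[0,0,0]],[0,[-0.002,-0.0014,0.006],[0,0,0]],[0,[-0.002,-0.0014,0.012],[0,0,0]],[0,[-0.002,-0.0014,0.016],[0,0,0]],[0,[-0.002,-0.0014,0.018],[0,0,0]],[0,[-0.002,-0.0014,0.02],[0,0,0]],[0,[-0.002,-0.0014,0.021],[0,0,0]],[0,[-0.002,-0.0014,0.022],[0,0,0]],[0,[-0.002,-0.0014,0.022],[0,0,0]]]'

```text
time: 23.12
ee_pos: [0.6531, -0.2657, 0.1383]
eef_rot: [0.451, 0.892, 0.0, -0.0]
ft_force: [-2.3, 0.7, 4.5]
width: 0.0003
```

>>> arm_command --commands '[[0,[0,0,0.001],[0,0,0]],[0,[0,0,0.002],[0,0,0]],[0,[0,0,0.002],[0,0,0]],[0,[0,0,0.002],[0,0,0]],[0,[0,0,0.002],[0,0,0]],[0,[0,0,0.002],[0,0,0]],[0,[0,0,0.002],[0,0,0]],[0,[0,0,0.002],[0,0,0]],[0,[0,0,0.002],[0,0,0]],[0,[0,0,0.002],[0,0,0]]]'

```text
time: 23.95
ee_pos: [0.6532, -0.2658, 0.1381]
eef_rot: [0.451, 0.892, 0.001, 0.0]
ft_force: [-7.8, 3.8, 18.7]
width: 0.0001
```

>>> arm_command --commands '[[0,[0,0,-0.005],[0,0,0]],[0,[0,0,-0.02],[0,0,0]],[0,[0,0,-0.05],[0,0,0]],[0,[-0.03,0,-0.08],[0,0,0]],[0,[-0.06,0,-0.08],[0,0,0]],[0,[-0.06,0,-0.08],[0,0,0]],[0,[-0.06,0,-0.08],[0,0,0]],[0,[-0.06,0,-0.08],[0,0,0]],[0,[-0.06,0,-0.08],[0,0,0]],[0,[-0.06,0,-0.08],[0,0,0]]]'

```text
time: 24.78
ee_pos: [0.6885, -0.3132, 0.2159]
eef_rot: [0.451, 0.893, 0.0, -0.0]
ft_force: [-0.2, -1.0, 0.4]
width: 0.0003
```

Run:
```python
from h import *
v=look("wrist","w14")
u=proj(v,[.6537,-.2666,.05])[0].astype(int);y=max(u[1]-60,0);x=u[0]-60
print(x,y);cv2.imwrite("pics/w14c.png",cv2.resize(v["img"][y:y+120,x:x+120,::-1],None,fx=4,fy=4,interpolation=cv2.INTER_CUBIC))
go([.6537,-.2666,.16],68)
look("scene","sc14");look("side","si14")
```

```text
260 77
t 24.83 cur [ 0.6886 -0.3133  0.216 ] phi 126.4 w 0.0003 F [-0.4  0.4 -1.1] j7 1.18
shift [ 0.0582 -0.0004  0.056 ] turn [ 1.0000e-04 -7.0000e-04  1.0189e+00] rows>=8.2
```

View pics/w14c.png

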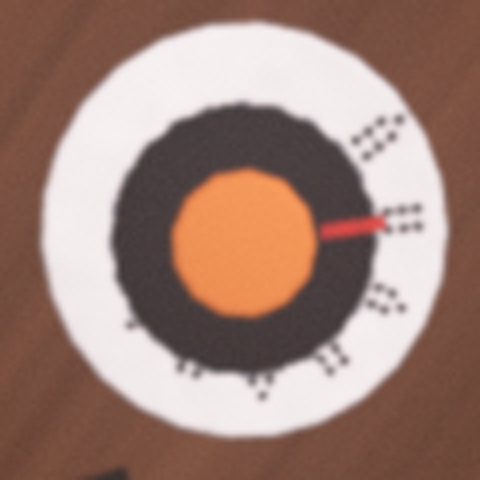

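View pics/sc14.png

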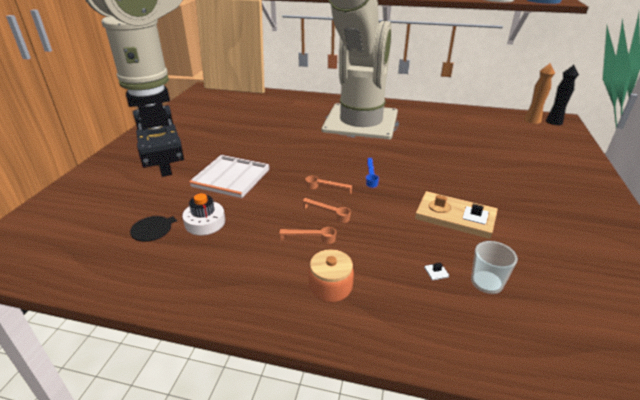

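Run:
```python
from h import *
go([.425,-.339,.28],65)
```

```text
t 24.93 cur [ 0.6886 -0.3136  0.216 ] phi 126.4 w 0.0004 F [-0.5 -0.2 -0. ] j7 1.18
shift [ 0.1358 -0.2273 -0.064 ] turn [ 2.0000e-04 -4.0000e-04  1.0709e+00] rows>=8.6
```

>>> arm_command --commands '[[40,[0.136,-0.227,-0.064],[0,0,1.071]],[40,[0.136,-0.227,-0.064],[0,0,1.071]],[40,[0.136,-0.227,-0.064],[0,0,1.071]],[40,[0.136,-0.227,-0.064],[0,0,1.071]],[40,[0.136,-0.227,-0.064],[0,0,1.071]],[40,[0.136,-0.227,-0.064],[0,0,1.071]],[40,[0.136,-0.227,-0.064],[0,0,1.071]],[40,[0.136,-0.227,-0.064],[0,0,1.071]],[40,[0.136,-0.227,-0.064],[0,0,1.071]],[40,[0.136,-0.227,-0.064],[0,0,1.071]]]'

```text
time: 25.77
ee_pos: [0.4249, -0.3389, 0.2803]
eef_rot: [0.844, 0.536, 0.001, 0.0]
ft_force: [-0.6, -0.7, 0.0]
width: 0.0349
```

Run:
```python
from h import *
v=look("wrist","w15");go([.425,-.339,.28],65)
hsv=cv2.cvtColor(v["img"],cv2.COLOR_RGB2HSV)
m=((hsv[...,1]<40)&(hsv[...,2]>150)).astype(np.uint8); m[225:]=0
cs=cv2.findContours(m,0,cv2.CHAIN_APPROX_NONE)[0]
for c in cs:
    if cv2.contourArea(c)>2000:
        P=(cast(v,c[:,0],.016)[:,:2]*1000).astype(np.float32);print(c[:,0].mean(0),cv2.minAreaRect(P))
```

```text
t 25.82 cur [ 0.4252 -0.3388  0.2801] phi 65.1 w 0.0345 F [0.6 0.8 0. ] j7 0.29
shift [-0.0003 -0.0001  0.0001] turn [ 0.0006 -0.0008  0.0013] rows>=0.0
[321.97205589 130.67664671] ((448.96734619140625, -287.7610778808594), (155.25315856933594, 149.31150817871094), 82.59798431396484)
[482.93421053  41.42763158] ((648.7593994140625, -271.5543212890625), (68.49272155761719, 99.40425872802734), 35.87269592285156)
```

View pics/w15.png

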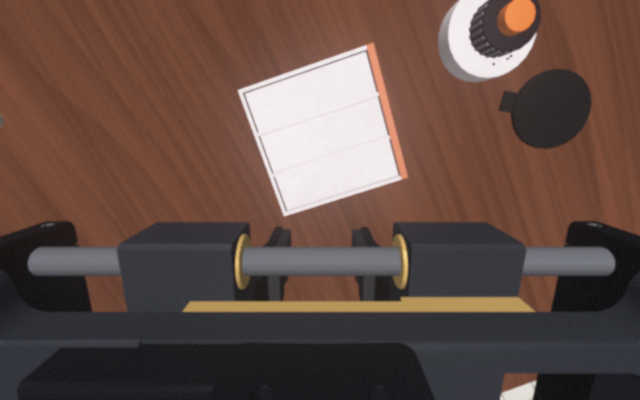

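Run:
```python
from h import *
v=look("wrist")
hsv=cv2.cvtColor(v["img"],cv2.COLOR_RGB2HSV)
m=(((hsv[...,1]<60)&(hsv[...,2]>150))|((hsv[...,1]>110)&(hsv[...,2]>190)&(hsv[...,0]<15))).astype(np.uint8); m[225:]=0;m[:,430:]=0;m[:,:220]=0
m=cv2.morphologyEx(m,cv2.MORPH_CLOSE,np.ones((3,3)))
c=max(cv2.findContours(m,0,cv2.CHAIN_APPROX_NONE)[0],key=cv2.contourArea)
P=(cast(v,c[:,0],.016)[:,:2]*1000).astype(np.float32);r=cv2.minAreaRect(P);print(r,cv2.boxPoints(r))
q=cast(v,[(239,92),(374,43.5),(408,179),(286,215)],.016)[:,:2];print(q.round(4),q.mean(0))
print([np.linalg.norm(q[i]-q[i-1]).round(4) for i in range(4)])
# divider lines
d=cast(v,[(258,134),(380,95),(273,172),(390,139)],.016)[:,:2];print(d, np.degrees(np.arctan2(*(d[1]-d[0])[::-1])),np.degrees(np.arctan2(*(d[3]-d[2])[::-1])))
go([.52,-.08,.30],80)
```

```text
((452.8459167480469, -288.2342529296875), (156.3611297607422, 158.31283569335938), 82.61499786376953) [[ 364.29712 -355.59186]
 [ 521.2967  -375.94073]
 [ 541.3947  -220.87665]
 [ 384.39514 -200.52777]]
[[ 0.3853 -0.2049]
 [ 0.5413 -0.2228]
 [ 0.5215 -0.3767]
 [ 0.3689 -0.3553]] [ 0.45425304 -0.2899392 ]
[np.float64(0.1513), np.float64(0.157), np.float64(0.1552), np.float64(0.154)]
[[ 0.3831759  -0.25442916]
 [ 0.52718576 -0.27435316]
 [ 0.3787385  -0.3010576 ]
 [ 0.51938171 -0.32402872]] -7.8769601667824265 -9.276157994698865
t 25.87 cur [ 0.4253 -0.3389  0.2799] phi 65.2 w 0.0344 F [-0.5 -0.1  1. ] j7 0.29
shift [ 0.2747 -0.0228 -0.02  ] turn [ 2.000e-04 -4.000e-04 -2.591e-01] rows>=6.6
```

>>> arm_command --commands '[[40,[0.265,0,-0.01],[0,0,-0.259]],[40,[0.265,0,-0.01],[0,0,-0.259]],[40,[0.265,0,-0.01],[0,0,-0.259]],[40,[0.265,0,-0.01],[0,0,-0.259]],[40,[0.265,0,-0.01],[0,0,-0.259]],[40,[0.265,0,-0.01],[0,0,-0.259]],[40,[0.265,0,-0.01],[0,0,-0.259]],[40,[0.265,0,-0.01],[0,0,-0.259]],[40,[0.265,0,-0.01],[0,0,-0.259]],[40,[0.265,0,-0.01],[0,0,-0.259]]]'

```text
time: 26.7
ee_pos: [0.5369, -0.1003, 0.2897]
eef_rot: [0.767, 0.641, -0.0, 0.0]
ft_force: [0.8, 0.5, -0.7]
width: 0.0351
```

Run:
```python
from h import *
v=look("wrist","w16");go([.52,-.08,.30],80)
```

```text
t 26.75 cur [ 0.5368 -0.1007  0.2898] phi 79.7 w 0.0344 F [ 0.2 -0.4 -0.8] j7 0.01
shift [ 0.0174 -0.0202 -0.0102] turn [-0.0002  0.0004 -0.0047] rows>=0.7
```

View pics/w16.png

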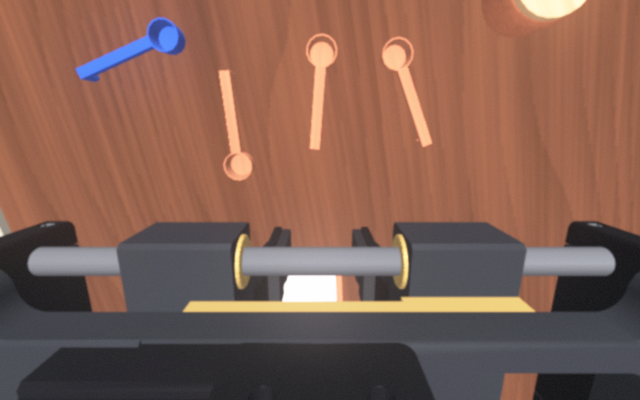

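```bash
cat > sc.py <<'E'
from h import *
def scoops(v,rois):
    im=v["img"].astype(int); hsv=cv2.cvtColor(v["img"],cv2.COLOR_RGB2HSV)
    m=((im[...,0]>185)&(im[...,0]-im[...,2]>60)&(hsv[...,1]>85)).astype(np.uint8)
    out=[]
    for (x0,y0,x1,y1) in rois:
        k=np.zeros_like(m);k[y0:y1,x0:x1]=m[y0:y1,x0:x1];k=cv2.morphologyEx(k,cv2.MORPH_CLOSE,np.ones((3,3)))
        c=max(cv2.findContours(k,0,cv2.CHAIN_APPROX_NONE)[0],key=cv2.contourArea)
        f=np.zeros_like(m);cv2.drawContours(f,[c],-1,1,-1); ys,xs=np.nonzero(f)
        P=cast(v,np.c_[xs,ys],.022)[:,:2]; C=P.mean(0); u=np.linalg.svd(P-C,full_matrices=False)[2][0]
        s=(P-C)@u; n=np.array([-u[1],u[0]])
        w=lambda a,b:np.ptp(((P-C)@n)[(s>=a)&(s<=b)])
        if w(s.min(),s.min()+.03)>w(s.max()-.03,s.max()): u=-u;s=-s
        # handle axis: points from tail end
        h=P[(s>s.min()+.003)&(s<s.min()+.06)]; hc=h.mean(0); d=np.linalg.svd(h-hc,full_matrices=False)[2][0]; d*=np.sign(d@u)
        t=((P-hc)@d); tail=hc+d*t.min()
        O=tail+d*.062; L=np.ptp(t)
        print("origin",O.round(4),"heading %.1f"%np.degrees(np.arctan2(d[1],d[0])),"len %.4f"%L,"area",len(xs),"handle w %.4f"%np.ptp((h-hc)@np.array([-d[1],d[0]])))
        out.append((O,d))
    return out
E
python3 - <<'E'
from sc import *
v=look("wrist")
o=scoops(v,[(210,60,258,185),(300,25,342,160),(375,30,440,155)])
for O,d in o: print(proj(v,[[*(O+d*.045),.022],[*(O-d*.062),.022]]).round(0).tolist())
E
```

```text
origin [ 0.4459 -0.0159] heading -95.8 len 0.1253 area 1674 handle w 0.0133
origin [0.5507 0.0007] heading 75.4 len 0.1254 area 1978 handle w 0.0148
origin [ 0.6545 -0.0175] heading 101.5 len 0.1264 area 1938 handle w 0.0170
[[237.0, 165.0], [223.0, 69.0]]
[[321.0, 51.0], [314.0, 150.0]]
[[399.0, 54.0], [427.0, 146.0]]
```

Run:
```python
from h import *
go([.5507,.0007,.13],75.4)
```

```text
t 26.80 cur [ 0.5368 -0.1007  0.2899] phi 79.7 w 0.0350 F [-0.5 -0.8 -0.4] j7 0.01
shift [ 0.1023 -0.0044  0.1599] turn [-0.0001  0.0002  0.0751] rows>=4.6
```

>>> arm_command --commands '[[40,[0.102,-0.0044,0.16],[0,0,0.075]],[40,[0.102,-0.0044,0.16],[0,0,0.075]],[40,[0.102,-0.0044,0.16],[0,0,0.075]],[40,[0.102,-0.0044,0.16],[0,0,0.075]],[40,[0.102,-0.0044,0.16],[0,0,0.075]],[40,[0.102,-0.0044,0.16],[0,0,0.075]],[40,[0.102,-0.0044,0.16],[0,0,0.075]],[40,[0.102,-0.0044,0.16],[0,0,0.075]],[40,[0.102,-0.0044,0.16],[0,0,0.075]],[40,[0.102,-0.0044,0.16],[0,0,0.075]]]'

```text
time: 27.63
ee_pos: [0.5518, 0.0008, 0.1315]
eef_rot: [0.791, 0.611, 0.001, 0.001]
ft_force: [-0.1, 0.5, -0.3]
width: 0.0348
```

Run:
```python
from h import *
v=look("wrist","w17");go([.5507,.0007,.083],75.4)
```

```text
t 27.68 cur [0.5517 0.0011 0.1312] phi 75.4 w 0.0348 F [-0.4 -0.3 -1.1] j7 -0.17
shift [-0.0007 -0.0009  0.0482] turn [ 0.002  -0.001   0.0003] rows>=1.2
```

View pics/w17.png

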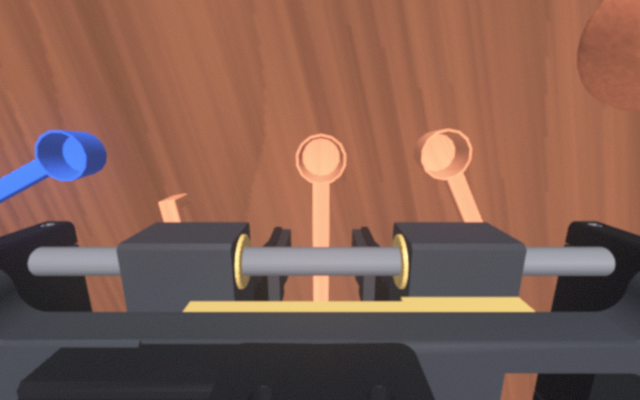

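Aligned. Grasp and lift.

>>> arm_command --commands '[[40,[-0.0005,-0.0005,0.02],[0,0,0]],[40,[-0.0005,-0.0005,0.04],[0,0,0]],[40,[-0.0005,-0.0005,0.048],[0,0,0]],[40,[-0.0005,-0.0005,0.048],[0,0,0]],[0,[-0.0005,-0.0005,0.048],[0,0,0]],[0,[-0.0005,-0.0005,0.048],[0,0,0]],[0,[-0.0005,-0.0005,0.048],[0,0,0]],[0,[-0.0005,-0.0005,0.048],[0,0,0]],[0,[-0.0005,-0.0005,0.048],[0,0,0]],[0,[-0.0005,-0.0005,0.048],[0,0,0]]]' --squeeze 25

```text
time: 28.52
ee_pos: [0.5509, 0.0018, 0.0826]
eef_rot: [0.791, 0.612, 0.001, 0.0]
ft_force: [-0.6, -0.2, 6.6]
width: 0.0116
```

>>> arm_command --commands '[[0,[0,0,-0.03],[0,0,0]],[0,[0,0,-0.07],[0,0,0]],[0,[0,0,-0.07],[0,0,0]],[0,[0,0,-0.07],[0,0,0]],[0,[0,0,-0.07],[0,0,0]],[0,[0,0,-0.07],[0,0,0]],[0,[0,0,-0.07],[0,0,0]],[0,[0,0,-0.07],[0,0,0]],[0,[0,0,-0.07],[0,0,0]],[0,[0,0,-0.07],[0,0,0]]]'

```text
time: 29.35
ee_pos: [0.5503, 0.0017, 0.1515]
eef_rot: [0.791, 0.612, -0.0, -0.0]
ft_force: [-0.3, 0.2, -0.6]
width: 0.0116
```

Run:
```python
from h import *
v=look("wrist","w18");look("side","si18")
go([.452,-.2885,.15],-7.5)
```

```text
t 29.45 cur [0.5504 0.0017 0.1517] phi 75.5 w 0.0118 F [0.1 0.  0.6] j7 -0.18
shift [-0.3056 -0.0226  0.0017] turn [-1.0000e-04  3.0000e-04  1.4486e+00] rows>=11.6
```

View pics/w18.png

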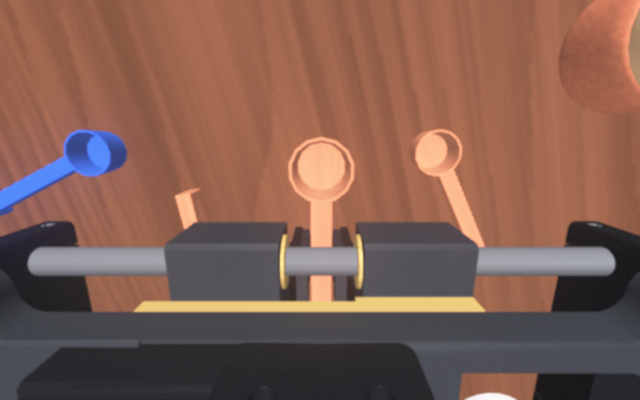

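>>> arm_command --commands '[[0,[-0.305,-0.022,0],[0,0,1.2]],[0,[-0.305,-0.022,0],[0,0,1.2]],[0,[-0.305,-0.022,0],[0,0,1.2]],[0,[-0.305,-0.022,0],[0,0,1.2]],[0,[-0.305,-0.022,0],[0,0,1.2]],[0,[-0.305,-0.022,0],[0,0,1.2]],[0,[-0.305,-0.022,0],[0,0,1.2]],[0,[-0.305,-0.022,0],[0,0,1.2]],[0,[-0.305,-0.022,0],[0,0,1.2]],[0,[-0.305,-0.022,0],[0,0,1.2]]]'

```text
time: 30.28
ee_pos: [0.452, -0.2896, 0.152]
eef_rot: [0.999, 0.054, 0.0, 0.0]
ft_force: [-0.3, 0.9, -0.4]
width: 0.0113
```

Run:
```python
from h import *
go([.4455,-.3381,.12],-7.5)
```

```text
t 30.28 cur [ 0.452  -0.2896  0.152 ] phi 6.2 w 0.0113 F [-0.3  0.9 -0.4] j7 -0.70
shift [-0.0116  0.0475  0.032 ] turn [ 0.0004 -0.      0.2385] rows>=1.9
```

>>> arm_command --commands '[[0,[-0.0116,0.0475,0],[0,0,0.12]],[0,[-0.0116,0.0475,0.01],[0,0,0.238]],[0,[-0.0116,0.0475,0.032],[0,0,0.238]],[0,[-0.0116,0.0475,0.032],[0,0,0.238]],[0,[-0.0116,0.0475,0.032],[0,0,0.238]],[0,[-0.0116,0.0475,0.032],[0,0,0.238]],[0,[-0.0116,0.0475,0.032],[0,0,0.238]],[0,[-0.0116,0.0475,0.032],[0,0,0.238]],[0,[-0.0116,0.0475,0.032],[0,0,0.238]],[0,[-0.0116,0.0475,0.032],[0,0,0.238]]]'

```text
time: 31.12
ee_pos: [0.4471, -0.3364, 0.1203]
eef_rot: [0.998, -0.06, 0.0, -0.0]
ft_force: [0.3, -0.8, 0.2]
width: 0.0119
```

Run:
```python
from h import *
look("wrist","w19")
go([.4455,-.3381,.087],-7.5)
```

```text
t 31.17 cur [ 0.4471 -0.3365  0.1202] phi -6.9 w 0.0117 F [-0.  -0.2 -1. ] j7 -0.77
shift [-0.0014  0.0018  0.0332] turn [-0.0001 -0.0006  0.0111] rows>=0.8
```

View pics/w19.png

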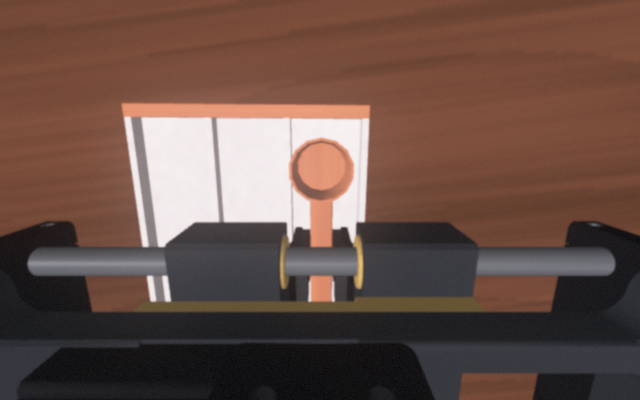

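>>> arm_command --commands '[[0,[-0.0014,0.0022,0.006],[0,0,0.01]],[0,[-0.0014,0.0022,0.012],[0,0,0.01]],[0,[-0.0014,0.0022,0.018],[0,0,0.01]],[0,[-0.0014,0.0022,0.023],[0,0,0.01]],[0,[-0.0014,0.0022,0.027],[0,0,0.01]],[0,[-0.0014,0.0022,0.03],[0,0,0.01]],[0,[-0.0014,0.0022,0.032],[0,0,0.01]],[0,[-0.0014,0.0022,0.033],[0,0,0.01]],[0,[-0.0014,0.0022,0.033],[0,0,0.01]],[0,[-0.0014,0.0022,0.033],[0,0,0.01]]]'

```text
time: 32.0
ee_pos: [0.4453, -0.3386, 0.087]
eef_rot: [0.998, -0.065, 0.0, 0.0]
ft_force: [-0.4, 0.5, -0.8]
width: 0.0112
```

>>> arm_command --commands '[[28,[0,0,0],[0,0,0]],[28,[0,0,0],[0,0,0]],[28,[0,0,0],[0,0,0]],[28,[0,0,0],[0,0,0]],[28,[0,0,-0.01],[0,0,0]],[28,[0,0,-0.03],[0,0,0]],[28,[0,0,-0.07],[0,0,0]],[28,[-0.05,0,-0.1],[0,0,0]],[28,[-0.05,0,-0.1],[0,0,0]],[28,[-0.05,0,-0.1],[0,0,0]]]'

```text
time: 32.83
ee_pos: [0.3932, -0.3334, 0.1893]
eef_rot: [0.998, -0.067, 0.002, -0.0]
ft_force: [0.1, -0.0, 0.0]
width: 0.0248
```

Run:
```python
from h import *
look("wrist","w20");look("side","si20")
go([.61,-.09,.29],80)
```

```text
t 32.93 cur [ 0.396  -0.3319  0.1877] phi -7.5 w 0.0246 F [ 0.  -0.  -0.1] j7 -0.85
shift [ 0.181  -0.2677 -0.1016] turn [ 8.0000e-04 -2.7000e-03 -1.5265e+00] rows>=12.2
```

View pics/w20.png

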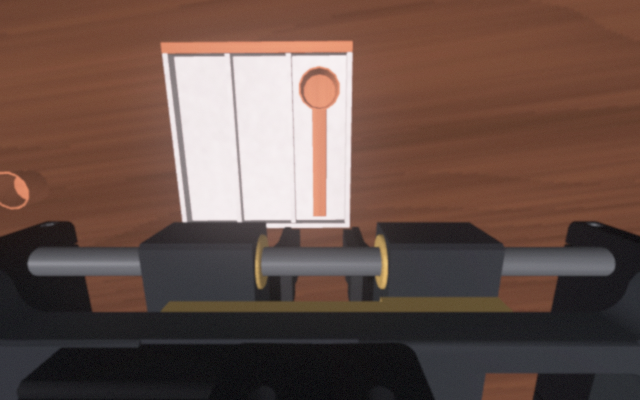

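View pics/si20.png

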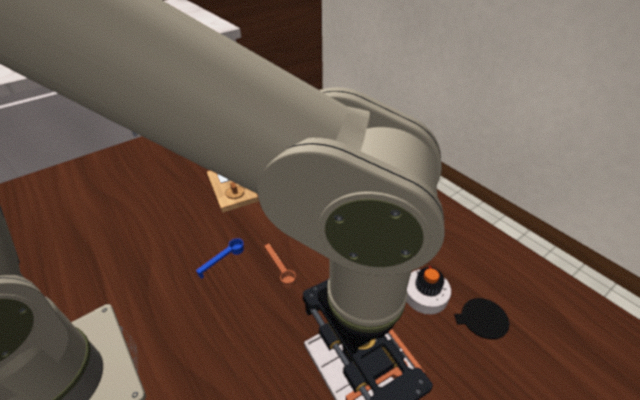

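Run:
```python
from h import *
go([.667,-.077,.24],101.5)
```

```text
t 32.93 cur [ 0.396  -0.3319  0.1877] phi -7.5 w 0.0246 F [ 0.  -0.  -0.1] j7 -0.85
shift [ 0.2357 -0.288  -0.0515] turn [ 1.4000e-03 -2.6000e-03 -1.9017e+00] rows>=15.2
```

>>> arm_command --commands '[[40,[0.236,-0.288,-0.052],[0,0,-1.9]],[40,[0.236,-0.288,-0.052],[0,0,-1.9]],[40,[0.236,-0.288,-0.052],[0,0,-1.9]],[40,[0.236,-0.288,-0.052],[0,0,-1.9]],[40,[0.236,-0.288,-0.052],[0,0,-1.9]],[40,[0.236,-0.288,-0.052],[0,0,-1.9]],[40,[0.236,-0.288,-0.052],[0,0,-1.9]],[40,[0.236,-0.288,-0.052],[0,0,-1.9]],[40,[0.236,-0.288,-0.052],[0,0,-1.9]],[40,[0.236,-0.288,-0.052],[0,0,-1.9]]]'

```text
time: 33.77
ee_pos: [0.6721, -0.0672, 0.2371]
eef_rot: [0.843, 0.538, 0.001, -0.002]
ft_force: [0.9, 2.1, 0.2]
width: 0.0346
```

Run:
```python
from h import *
go([.667,-.077,.24],101.5)
```

```text
t 33.77 cur [ 0.6721 -0.0672  0.2371] phi 65.1 w 0.0346 F [0.9 2.1 0.2] j7 -0.20
shift [-0.0111 -0.0005 -0.0029] turn [-2.000e-04 -3.900e-03 -6.345e-01] rows>=5.1
```

>>> arm_command --commands '[[40,[-0.011,0,-0.003],[0,0,-0.635]],[40,[-0.011,0,-0.003],[0,0,-0.635]],[40,[-0.011,0,-0.003],[0,0,-0.635]],[40,[-0.011,0,-0.003],[0,0,-0.635]],[40,[-0.011,0,-0.003],[0,0,-0.635]],[40,[-0.011,0,-0.003],[0,0,-0.635]],[40,[-0.011,0,-0.003],[0,0,-0.635]],[40,[-0.011,0,-0.003],[0,0,-0.635]],[40,[-0.011,0,-0.003],[0,0,-0.635]],[40,[-0.011,0,-0.003],[0,0,-0.635]]]'

```text
time: 34.6
ee_pos: [0.6623, -0.0869, 0.2416]
eef_rot: [0.64, 0.769, -0.0, -0.0]
ft_force: [-0.1, -0.1, -0.3]
width: 0.0349
```

Run:
```python
from h import *
v=look("wrist","w21");go([.6545,-.0175,.13],101.5)
```

```text
t 34.65 cur [ 0.6623 -0.0869  0.2417] phi 100.5 w 0.0353 F [-0.6 -0.6  1.1] j7 0.40
shift [0.0696 0.005  0.1117] turn [-0.0002 -0.0001 -0.018 ] rows>=3.2
```

View pics/w21.png

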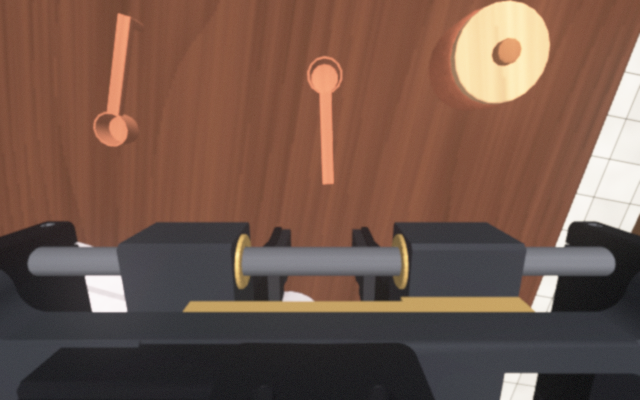

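Run:
```python
from sc import *
v=look("wrist");o=scoops(v,[(300,50,345,195),(85,5,145,155)])
O,d=o[0];go([*O,.13],np.degrees(np.arctan2(d[1],d[0])))
```

```text
origin [ 0.6535 -0.0159] heading 102.7 len 0.1232 area 2141 handle w 0.0123
origin [ 0.4457 -0.0165] heading -95.7 len 0.1241 area 2227 handle w 0.0119
t 34.70 cur [ 0.6623 -0.0869  0.2418] phi 100.5 w 0.0349 F [-0.9  0.1  0.2] j7 0.41
shift [0.0714 0.0043 0.1118] turn [-0.0001 -0.0001 -0.0387] rows>=3.2
```

>>> arm_command --commands '[[40,[0.0714,0.0043,0.1],[0,0,-0.038]],[40,[0.0714,0.0043,0.1],[0,0,-0.038]],[40,[0.0714,0.0043,0.11],[0,0,-0.038]],[40,[0.0714,0.0043,0.11],[0,0,-0.038]],[40,[0.0714,0.0043,0.12],[0,0,-0.038]],[40,[0.0714,0.0043,0.14],[0,0,-0.038]],[40,[0.0714,0.0043,0.15],[0,0,-0.038]],[40,[0.0714,0.0043,0.157],[0,0,-0.038]],[40,[0.0714,0.0043,0.158],[0,0,-0.038]],[40,[0.0714,0.0043,0.158],[0,0,-0.038]]]'

```text
time: 35.53
ee_pos: [0.6537, -0.0168, 0.0844]
eef_rot: [0.625, 0.781, 0.0, 0.0]
ft_force: [-0.1, -0.4, 0.3]
width: 0.0349
```

Run:
```python
from h import *
v=look("wrist","w22");go([.6535,-.0159,.083],102.7)
```

```text
t 35.58 cur [ 0.654  -0.0167  0.0848] phi 102.7 w 0.0347 F [-0.3  0.6 -0.1] j7 0.37
shift [ 0.0008 -0.0003  0.0018] turn [ 0.0012  0.0003 -0.0004] rows>=0.0
```

View pics/w22.png

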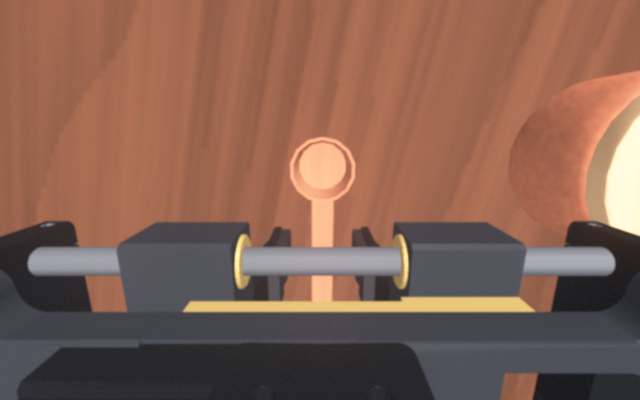

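>>> arm_command --commands '[[40,[0,0,0.0015],[0,0,0]],[0,[0,0,0.0015],[0,0,0]],[0,[0,0,0.0015],[0,0,0]],[0,[0,0,0.0015],[0,0,0]],[0,[0,0,0.0015],[0,0,0]],[0,[0,0,0.0015],[0,0,0]],[0,[0,0,0.0015],[0,0,0]],[0,[0,0,-0.02],[0,0,0]],[0,[0,0,-0.05],[0,0,0]],[0,[0,0,-0.07],[0,0,0]]]'

```text
time: 36.42
ee_pos: [0.6536, -0.0163, 0.1557]
eef_rot: [0.625, 0.781, 0.0, 0.0]
ft_force: [1.0, -1.3, 0.8]
width: 0.0111
```

Run:
```python
from h import *
v=look("wrist","w23");go([.452,-.2885,.15],-7.5)
```

```text
t 36.47 cur [ 0.6554 -0.0164  0.1599] phi 102.7 w 0.0116 F [2.3 0.1 3.4] j7 0.35
shift [-0.2207 -0.2583  0.0085] turn [ 0.0051 -0.0054  1.9233] rows>=15.4
```

View pics/w23.png

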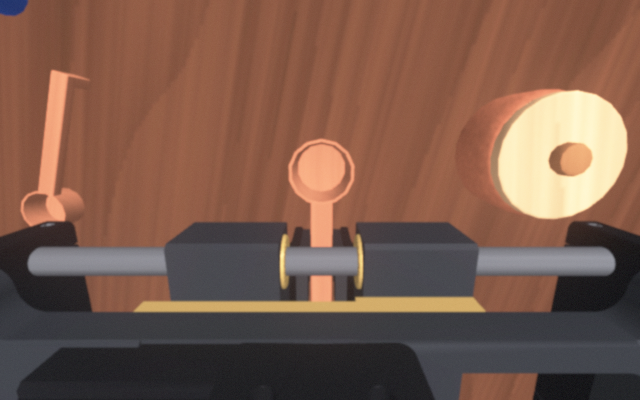

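>>> arm_command --commands '[[0,[-0.221,-0.258,0],[0,0,1.923]],[0,[-0.221,-0.258,0],[0,0,1.923]],[0,[-0.221,-0.258,0],[0,0,1.923]],[0,[-0.221,-0.258,0],[0,0,1.923]],[0,[-0.221,-0.258,0],[0,0,1.923]],[0,[-0.221,-0.258,0],[0,0,1.923]],[0,[-0.221,-0.258,0],[0,0,1.923]],[0,[-0.221,-0.258,0],[0,0,1.923]],[0,[-0.221,-0.258,0],[0,0,1.923]],[0,[-0.221,-0.258,0],[0,0,1.923]]]'

```text
time: 37.3
ee_pos: [0.4476, -0.2917, 0.1541]
eef_rot: [0.965, 0.262, 0.0, 0.0]
ft_force: [0.5, -0.4, -0.1]
width: 0.0118
```

Run:
```python
from h import *
go([.452,-.2885,.12],-7.5)
```

```text
t 37.30 cur [ 0.4476 -0.2917  0.1541] phi 30.4 w 0.0118 F [ 0.5 -0.4 -0.1] j7 -0.30
shift [ 0.0054 -0.0006  0.0341] turn [ 5.000e-04 -1.000e-04  6.612e-01] rows>=5.3
```

>>> arm_command --commands '[[0,[0.005,-0.0006,0],[0,0,0.661]],[0,[0.005,-0.0006,0],[0,0,0.661]],[0,[0.005,-0.0006,0],[0,0,0.661]],[0,[0.005,-0.0006,0],[0,0,0.661]],[0,[0.005,-0.0006,0],[0,0,0.661]],[0,[0.005,-0.0006,0.01],[0,0,0.661]],[0,[0.005,-0.0006,0.034],[0,0,0.661]],[0,[0.005,-0.0006,0.034],[0,0,0.661]],[0,[0.005,-0.0006,0.034],[0,0,0.661]],[0,[0.005,-0.0006,0.034],[0,0,0.661]]]'

```text
time: 38.13
ee_pos: [0.4542, -0.2857, 0.1202]
eef_rot: [0.998, -0.059, -0.0, 0.0]
ft_force: [0.8, 0.2, -0.1]
width: 0.0113
```

Run:
```python
from h import *
look("wrist","w24")
go([.452,-.2885,.087],-7.5)
```

```text
t 38.18 cur [ 0.4545 -0.2858  0.1206] phi -6.7 w 0.0118 F [ 0.  -0.2 -0.8] j7 -0.86
shift [-0.0022  0.003   0.0336] turn [ 0.0002 -0.0007  0.0133] rows>=0.8
```

View pics/w24.png

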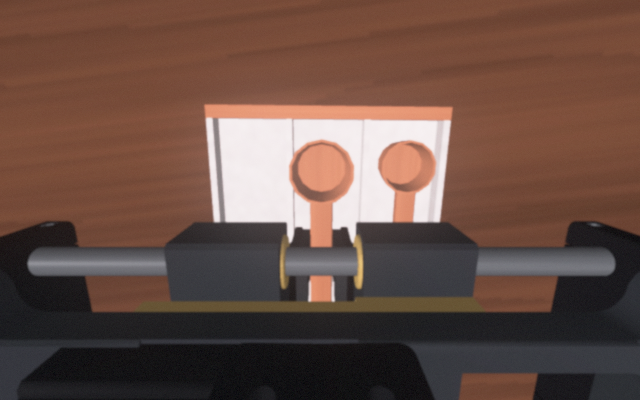

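>>> arm_command --commands '[[0,[-0.002,0.0034,0.006],[0,0,0.013]],[0,[-0.002,0.0034,0.012],[0,0,0.013]],[0,[-0.002,0.0034,0.018],[0,0,0.013]],[0,[-0.002,0.0034,0.023],[0,0,0.013]],[0,[-0.002,0.0034,0.027],[0,0,0.013]],[0,[-0.002,0.0034,0.03],[0,0,0.013]],[0,[-0.002,0.0034,0.032],[0,0,0.013]],[0,[-0.002,0.0034,0.033],[0,0,0.013]],[0,[-0.002,0.0034,0.033],[0,0,0.013]],[0,[-0.002,0.0034,0.033],[0,0,0.013]]]'

```text
time: 39.02
ee_pos: [0.452, -0.2886, 0.087]
eef_rot: [0.998, -0.066, 0.0, 0.0]
ft_force: [-0.0, 0.3, 0.2]
width: 0.0117
```

>>> arm_command --commands '[[28,[0,0,0],[0,0,0]],[28,[0,0,0],[0,0,0]],[28,[0,0,0],[0,0,0]],[28,[0,0,0],[0,0,0]],[28,[0,0,-0.01],[0,0,0]],[28,[0,0,-0.03],[0,0,0]],[28,[0,0,-0.07],[0,0,0]],[28,[-0.05,0,-0.1],[0,0,0]],[28,[-0.05,0,-0.1],[0,0,0]],[28,[-0.05,0,-0.1],[0,0,0]]]'

```text
time: 39.85
ee_pos: [0.4002, -0.2831, 0.1889]
eef_rot: [0.998, -0.067, 0.001, -0.001]
ft_force: [-0.4, 0.1, 0.7]
width: 0.0248
```

Run:
```python
from h import *
look("wrist","w25")
go([.4396,-.0762,.24],84.3)
```

```text
t 39.90 cur [ 0.4019 -0.2821  0.1882] phi -7.6 w 0.0244 F [0.5 0.2 0. ] j7 -0.98
shift [ 0.0103 -0.2092 -0.0513] turn [ 6.0000e-04 -4.3000e-03 -1.6036e+00] rows>=12.8
```

View pics/w25.png

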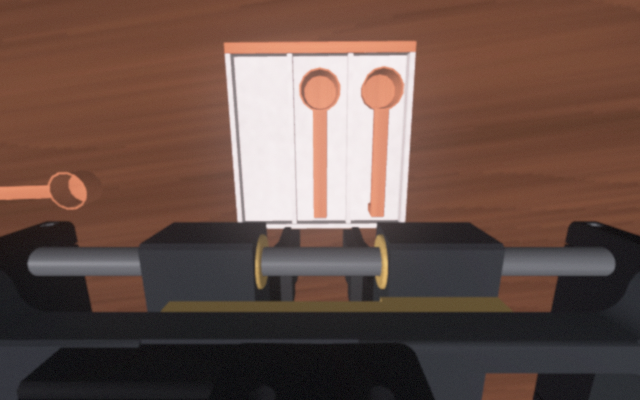

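>>> arm_command --commands '[[40,[0.01,-0.209,-0.051],[0,0,-1.604]],[40,[0.01,-0.209,-0.051],[0,0,-1.604]],[40,[0.01,-0.209,-0.051],[0,0,-1.604]],[40,[0.01,-0.209,-0.051],[0,0,-1.604]],[40,[0.01,-0.209,-0.051],[0,0,-1.604]],[40,[0.01,-0.209,-0.051],[0,0,-1.604]],[40,[0.01,-0.209,-0.051],[0,0,-1.604]],[40,[0.01,-0.209,-0.051],[0,0,-1.604]],[40,[0.01,-0.209,-0.051],[0,0,-1.604]],[40,[0.01,-0.209,-0.051],[0,0,-1.604]]]'

```text
time: 40.73
ee_pos: [0.44, -0.0756, 0.238]
eef_rot: [0.846, 0.534, -0.0, 0.0]
ft_force: [0.2, 0.4, -0.6]
width: 0.0345
```

Run:
```python
from h import *
go([.4396,-.0762,.24],84.3)
```

```text
t 40.73 cur [ 0.44   -0.0756  0.238 ] phi 64.5 w 0.0345 F [ 0.2  0.4 -0.6] j7 -0.45
shift [-0.0008 -0.0001 -0.002 ] turn [-1.000e-04  4.000e-04 -3.458e-01] rows>=2.8
```

>>> arm_command --commands '[[40,[0,0,0],[0,0,-0.346]],[40,[0,0,0],[0,0,-0.346]],[40,[0,0,0],[0,0,-0.346]],[40,[0,0,0],[0,0,-0.346]],[40,[0,0,0],[0,0,-0.346]],[40,[0,0,0],[0,0,-0.346]],[40,[0,0,0],[0,0,-0.346]],[40,[0,0,0],[0,0,-0.346]],[40,[0,0,0],[0,0,-0.346]],[40,[0,0,0],[0,0,-0.346]]]'

```text
time: 41.57
ee_pos: [0.4396, -0.0761, 0.2379]
eef_rot: [0.744, 0.668, 0.0, -0.0]
ft_force: [0.2, 0.1, 0.2]
width: 0.0349
```

Run:
```python
from sc import *
v=look("wrist","w26");o=scoops(v,[(290,30,360,210)])
O,d=o[0];go([*O,.085],np.degrees(np.arctan2(d[1],d[0]))+180)
```

```text
origin [ 0.446  -0.0163] heading -95.2 len 0.1247 area 2197 handle w 0.0133
t 41.62 cur [ 0.4396 -0.0761  0.2379] phi 83.9 w 0.0347 F [-1.4 -0.  -0.1] j7 -0.12
shift [ 0.0601 -0.      0.1529] turn [-0.     -0.0001 -0.0157] rows>=3.9
```

View pics/w26.png

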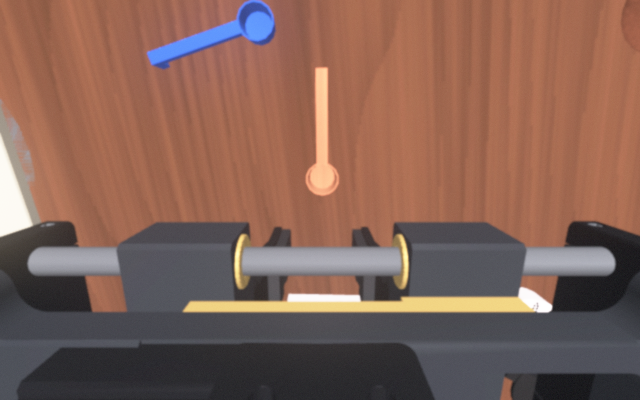

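>>> arm_command --commands '[[40,[0.06,0,0.1],[0,0,-0.012]],[40,[0.06,0,0.1],[0,0,-0.012]],[40,[0.06,0,0.11],[0,0,-0.012]],[40,[0.06,0,0.11],[0,0,-0.012]],[40,[0.06,0,0.12],[0,0,-0.012]],[40,[0.06,0,0.14],[0,0,-0.012]],[40,[0.06,0,0.15],[0,0,-0.012]],[40,[0.06,0,0.1535],[0,0,-0.012]],[40,[0.06,0,0.1545],[0,0,-0.012]],[40,[0.06,0,0.1545],[0,0,-0.012]]]'

```text
time: 42.45
ee_pos: [0.4464, -0.0166, 0.084]
eef_rot: [0.74, 0.673, 0.0, 0.0]
ft_force: [-0.3, 0.2, -0.2]
width: 0.0348
```

Run:
```python
from sc import *
v=look("wrist","w27");go([.446,-.0163,.083],84.5)
```

```text
t 42.50 cur [ 0.4465 -0.0165  0.0842] phi 84.6 w 0.0351 F [-0.  -0.2 -0.4] j7 0.11
shift [ 0.0001 -0.0005  0.0012] turn [ 0.0011 -0.0007  0.0017] rows>=0.0
```

View pics/w27.png

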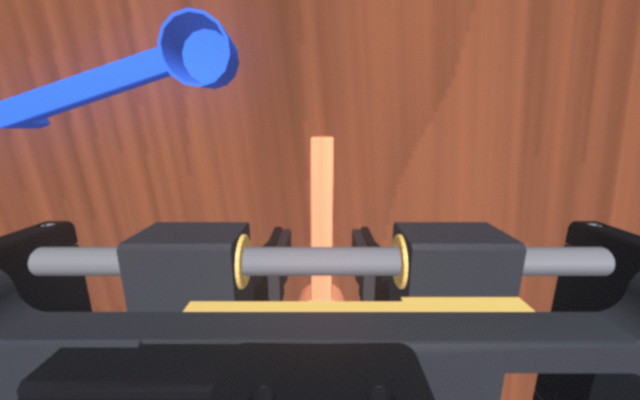

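>>> arm_command --commands '[[40,[0,0,0.001],[0,0,0]],[0,[0,0,0.001],[0,0,0]],[0,[0,0,0.001],[0,0,0]],[0,[0,0,0.001],[0,0,0]],[0,[0,0,0.001],[0,0,0]],[0,[0,0,0.001],[0,0,0]],[0,[0,0,0.001],[0,0,0]],[0,[0,0,-0.02],[0,0,0]],[0,[0,0,-0.05],[0,0,0]],[0,[0,0,-0.07],[0,0,0]]]'

```text
time: 43.33
ee_pos: [0.4461, -0.0172, 0.1547]
eef_rot: [0.74, 0.673, -0.0, 0.0]
ft_force: [0.8, 0.2, 0.4]
width: 0.0119
```

Run:
```python
from sc import *
v=look("wrist","w28");go([.4585,-.2389,.15],172.5)
```

```text
t 43.38 cur [ 0.4478 -0.0172  0.1575] phi 84.5 w 0.0115 F [ 3.3 -1.5  3. ] j7 -0.07
shift [-0.2197  0.0319  0.0074] turn [ 0.004   0.002  -1.5359] rows>=12.3
```

View pics/w28.png

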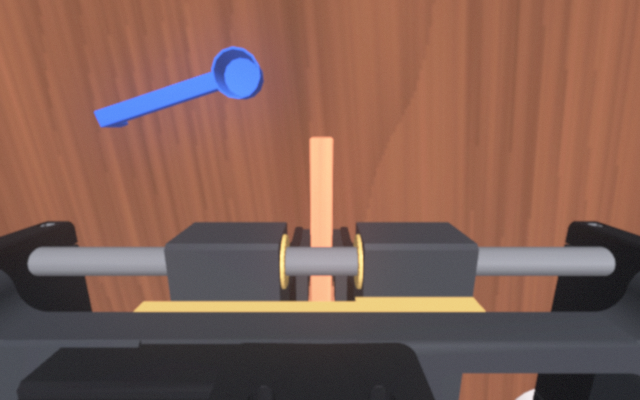

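>>> arm_command --commands '[[0,[-0.22,0.032,0],[0,0,-1.536]],[0,[-0.22,0.032,0],[0,0,-1.536]],[0,[-0.22,0.032,0],[0,0,-1.536]],[0,[-0.22,0.032,0],[0,0,-1.536]],[0,[-0.22,0.032,0],[0,0,-1.536]],[0,[-0.22,0.032,0],[0,0,-1.536]],[0,[-0.22,0.032,0],[0,0,-1.536]],[0,[-0.22,0.032,0],[0,0,-1.536]],[0,[-0.22,0.032,0],[0,0,-1.536]],[0,[-0.22,0.032,0],[0,0,-1.536]]]'

```text
time: 44.22
ee_pos: [0.4567, -0.2395, 0.1529]
eef_rot: [0.304, 0.953, -0.0, -0.0]
ft_force: [-0.4, 0.5, -0.9]
width: 0.0118
```

Run:
```python
from sc import *
go([.4585,-.2389,.12],172.5)
```

```text
t 44.22 cur [ 0.4567 -0.2395  0.1529] phi 144.6 w 0.0118 F [-0.4  0.5 -0.9] j7 1.58
shift [-0.0011  0.0016  0.0329] turn [-0.001  -0.0005 -0.4878] rows>=3.9
```

>>> arm_command --commands '[[0,[-0.001,0.0016,0],[0,0,-0.488]],[0,[-0.001,0.0016,0],[0,0,-0.488]],[0,[-0.001,0.0016,0],[0,0,-0.488]],[0,[-0.001,0.0016,0],[0,0,-0.488]],[0,[-0.001,0.0016,0],[0,0,-0.488]],[0,[-0.001,0.0016,0.01],[0,0,-0.488]],[0,[-0.001,0.0016,0.033],[0,0,-0.488]],[0,[-0.001,0.0016,0.033],[0,0,-0.488]],[0,[-0.001,0.0016,0.033],[0,0,-0.488]],[0,[-0.001,0.0016,0.033],[0,0,-0.488]]]'

```text
time: 45.05
ee_pos: [0.4589, -0.2379, 0.1206]
eef_rot: [0.068, 0.998, -0.0, -0.0]
ft_force: [-0.2, -0.1, 0.3]
width: 0.0118
```

Run:
```python
from sc import *
look("wrist","w29");go([.4585,-.2389,.087],172.5)
```

```text
t 45.10 cur [ 0.4592 -0.238   0.1209] phi 172.2 w 0.0119 F [-1.1 -0.3  0.1] j7 2.06
shift [ 0.0006 -0.001   0.0339] turn [-0.0006  0.0006 -0.0053] rows>=0.8
```

View pics/w29.png

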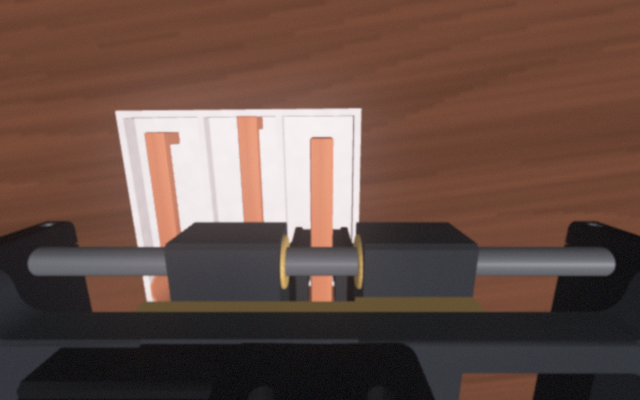

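>>> arm_command --commands '[[0,[0.0005,-0.0007,0.006],[0,0,-0.005]],[0,[0.0005,-0.0007,0.012],[0,0,-0.005]],[0,[0.0005,-0.0007,0.018],[0,0,-0.005]],[0,[0.0005,-0.0007,0.023],[0,0,-0.005]],[0,[0.0005,-0.0007,0.027],[0,0,-0.005]],[0,[0.0005,-0.0007,0.03],[0,0,-0.005]],[0,[0.0005,-0.0007,0.032],[0,0,-0.005]],[0,[0.0005,-0.0007,0.033],[0,0,-0.005]],[0,[0.0005,-0.0007,0.0335],[0,0,-0.005]],[0,[0.0005,-0.0007,0.0335],[0,0,-0.005]]]'

```text
time: 45.93
ee_pos: [0.4584, -0.2384, 0.0869]
eef_rot: [0.065, 0.998, -0.0, 0.0]
ft_force: [-0.5, -0.1, -1.4]
width: 0.0115
```

>>> arm_command --commands '[[28,[0,0,0],[0,0,0]],[28,[0,0,0],[0,0,0]],[28,[0,0,0],[0,0,0]],[28,[0,0,0],[0,0,0]],[28,[0,0,-0.01],[0,0,0]],[28,[0,0,-0.03],[0,0,0]],[28,[0,0,-0.07],[0,0,0]],[28,[-0.06,0,-0.13],[0,0,0]],[28,[-0.06,0,-0.15],[0,0,0]],[28,[-0.06,0,-0.15],[0,0,0]]]'

```text
time: 46.77
ee_pos: [0.5212, -0.2463, 0.2424]
eef_rot: [0.064, 0.998, -0.001, 0.003]
ft_force: [0.4, -0.4, -0.1]
width: 0.0243
```

Run:
```python
from sc import *
look("wrist","w30");look("scene","sc30");go([.50,.18,.28],78)
```

```text
t 46.87 cur [ 0.5203 -0.2466  0.2406] phi 172.6 w 0.0240 F [-0.5  0.5 -0.7] j7 2.00
shift [ 0.0746  0.4204 -0.0405] turn [0.0035 0.0058 1.6515] rows>=13.2
```

View pics/w30.png

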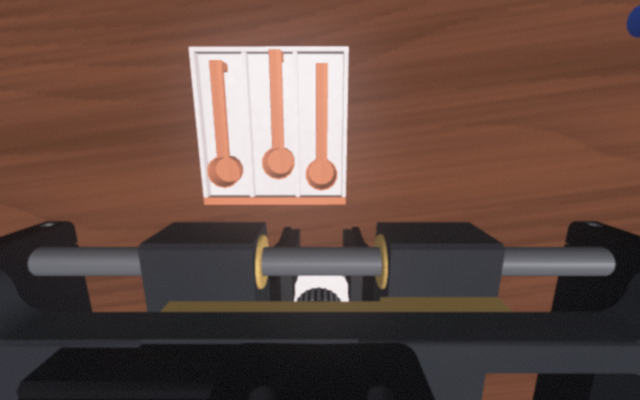

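View pics/sc30.png

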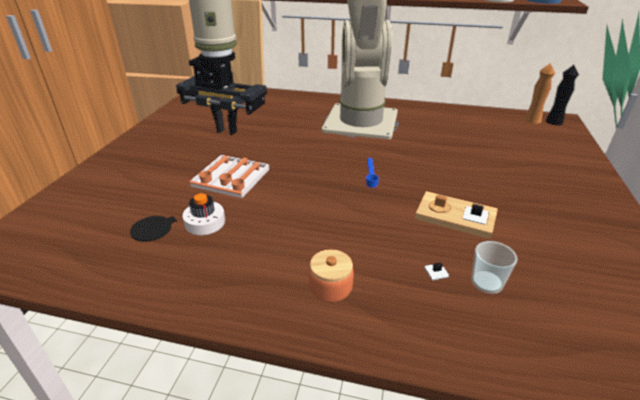

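Run:
```python
from sc import *
v=look("wrist");cv2.imwrite("pics/w31c.png",cv2.resize(v["img"][30:215,180:360,::-1],None,fx=3.2,fy=3.2,interpolation=cv2.INTER_CUBIC))
# raise scoop plane to .026
import sc
_c=sc.cast; sc.cast=lambda v,u,z:_c(v,u,.026)
o=scoops(v,[(205,55,245,190),(264,46,297,180),(305,58,340,190)])
a=np.radians(-7.5);X=np.array([np.cos(a),np.sin(a)]);Y=np.array([-X[1],X[0]]);T=np.array([.452,-.2885])
for O,d in o: print("tray x %.4f y %.4f"%((O-T)@X,(O-T)@Y))
```

```text
origin [ 0.4446 -0.337 ] heading -9.1 len 0.1210 area 1964 handle w 0.0155
origin [ 0.4434 -0.2799] heading -8.2 len 0.1209 area 1837 handle w 0.0122
origin [ 0.4602 -0.2377] heading -7.8 len 0.1202 area 1597 handle w 0.0101
tray x -0.0010 y -0.0491
tray x -0.0096 y 0.0074
tray x 0.0015 y 0.0515
```

View pics/w31c.png

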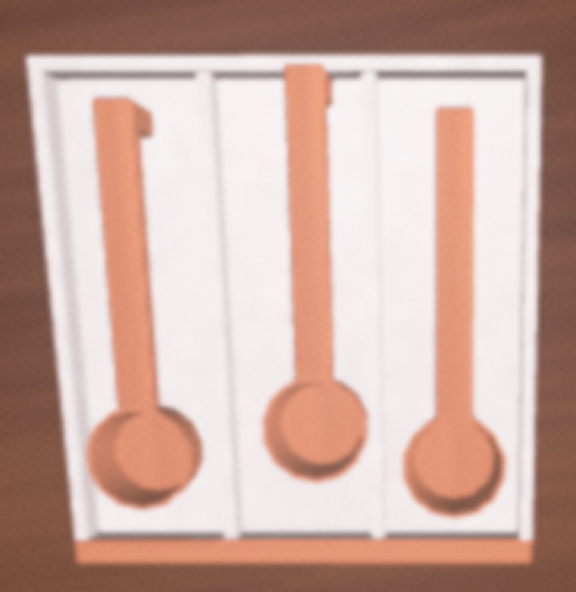

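Run:
```python
from sc import *
go([.4436,-.280,.12],172.0)
```

```text
t 46.92 cur [ 0.5185 -0.2464  0.2383] phi 172.6 w 0.0243 F [-0.6 -0.8 -1. ] j7 2.00
shift [ 0.0702 -0.0429  0.1182] turn [-0.001   0.0023  0.0101] rows>=3.5
```

>>> arm_command --commands '[[28,[0.07,-0.043,0.04],[0,0,0.01]],[28,[0.07,-0.043,0.08],[0,0,0.01]],[28,[0.07,-0.043,0.118],[0,0,0.01]],[28,[0.07,-0.043,0.118],[0,0,0.01]],[28,[0.07,-0.043,0.118],[0,0,0.01]],[28,[0.07,-0.043,0.118],[0,0,0.01]],[28,[0.07,-0.043,0.118],[0,0,0.01]],[28,[0.07,-0.043,0.118],[0,0,0.01]],[28,[0.07,-0.043,0.118],[0,0,0.01]],[28,[0.07,-0.043,0.118],[0,0,0.01]]]'

```text
time: 47.75
ee_pos: [0.4438, -0.2796, 0.1199]
eef_rot: [0.069, 0.998, -0.0, 0.001]
ft_force: [0.3, -0.0, -0.4]
width: 0.0244
```

Run:
```python
from sc import *
look("wrist","w32");go([.4436,-.280,.0872],172.0)
```

```text
t 47.80 cur [ 0.4436 -0.2796  0.1197] phi 172.0 w 0.0243 F [ 0.7  0.5 -0.3] j7 2.16
shift [-0.     -0.0003  0.0325] turn [-0.0004  0.0015  0.0005] rows>=0.8
```

View pics/w32.png

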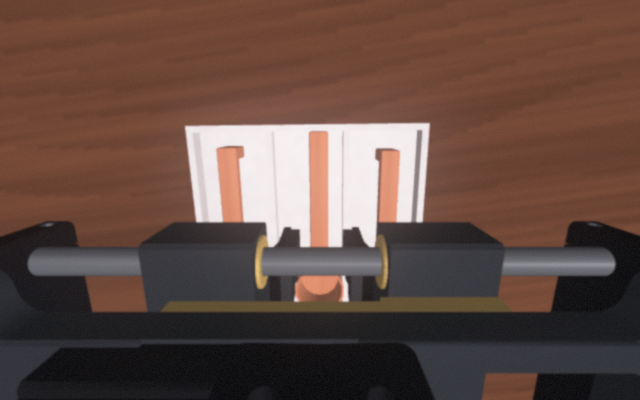

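>>> arm_command --commands '[[28,[0,-0.0005,0.015],[0,0,0]],[28,[0,-0.0005,0.028],[0,0,0]],[28,[0,-0.0005,0.032],[0,0,0]],[28,[0,-0.0005,0.032],[0,0,0]],[0,[0,-0.0005,0.032],[0,0,0]],[0,[0,-0.0005,0.032],[0,0,0]],[0,[0,-0.0005,0.032],[0,0,0]],[0,[0,-0.0005,0.032],[0,0,0]],[0,[0,-0.0005,0.032],[0,0,0]],[0,[0,-0.0005,0.032],[0,0,0]]]' --squeeze 25

```text
time: 48.63
ee_pos: [0.443, -0.2806, 0.0873]
eef_rot: [0.07, 0.998, -0.0, 0.0]
ft_force: [-0.8, -1.6, 3.9]
width: 0.0115
```

>>> arm_command --commands '[[0,[0,0,-0.015],[0,0,0]],[0,[0,0,-0.03],[0,0,0]],[0,[-0.005,-0.004,-0.03],[0,0,0]],[0,[-0.009,-0.0065,-0.03],[0,0,0]],[0,[-0.009,-0.0065,-0.03],[0,0,0]],[0,[-0.009,-0.0065,-0.03],[0,0,0]],[0,[-0.009,-0.0065,-0.03],[0,0,0]],[0,[-0.009,-0.0065,-0.03],[0,0,0]],[0,[-0.009,-0.0065,-0.03],[0,0,0]],[0,[-0.009,-0.0065,-0.03],[0,0,0]]]'

```text
time: 49.47
ee_pos: [0.4507, -0.2878, 0.1167]
eef_rot: [0.07, 0.998, -0.0, -0.0]
ft_force: [0.0, -0.4, -0.7]
width: 0.0118
```

Run:
```python
from sc import *
look("wrist","w33");go([.452,-.2885,.0867],172.5)
```

```text
t 49.52 cur [ 0.4507 -0.2878  0.1168] phi 172.0 w 0.0115 F [ 0.3 -0.9 -0.4] j7 2.18
shift [-0.0014 -0.0005  0.0301] turn [-0.0002 -0.0001 -0.0088] rows>=0.7
```

View pics/w33.png

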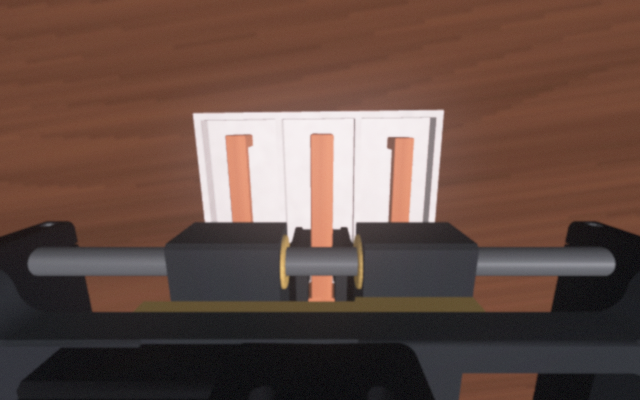

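>>> arm_command --commands '[[0,[-0.001,-0.0006,0.01],[0,0,0]],[0,[-0.001,-0.0006,0.018],[0,0,0]],[0,[-0.001,-0.0006,0.024],[0,0,0]],[0,[-0.001,-0.0006,0.028],[0,0,0]],[0,[-0.001,-0.0006,0.0295],[0,0,0]],[0,[-0.001,-0.0006,0.0295],[0,0,0]],[28,[-0.001,-0.0006,0.0295],[0,0,0]],[28,[-0.001,-0.0006,0.0295],[0,0,0]],[28,[-0.001,-0.0006,0.0295],[0,0,0]],[28,[-0.001,-0.0006,0.0295],[0,0,0]]]'

```text
time: 50.35
ee_pos: [0.4517, -0.2886, 0.0872]
eef_rot: [0.07, 0.998, -0.0, 0.0]
ft_force: [0.1, 0.2, 0.4]
width: 0.0231
```

>>> arm_command --commands '[[28,[0,0,0],[0,0,0]],[28,[0,0,-0.01],[0,0,0]],[28,[0,0,-0.03],[0,0,0]],[28,[0,0,-0.06],[0,0,0]],[28,[0,0,-0.1],[0,0,0]],[28,[-0.03,0,-0.14],[0,0,0]],[28,[-0.06,0,-0.15],[0,0,0]],[28,[-0.06,0,-0.15],[0,0,0]],[28,[-0.06,0,-0.15],[0,0,0]],[28,[-0.06,0,-0.15],[0,0,0]]]'

```text
time: 51.18
ee_pos: [0.5105, -0.2971, 0.2373]
eef_rot: [0.07, 0.998, -0.0, -0.0]
ft_force: [-0.5, 0.5, -0.7]
width: 0.0243
```

Run:
```python
from sc import *
import sc
v=look("wrist","w34");cv2.imwrite("pics/w34c.png",cv2.resize(v["img"][0:225,200:440,::-1],None,fx=2.6,fy=2.6,interpolation=cv2.INTER_CUBIC))
w=look("side","si34");look("scene","sc34")
cv2.imwrite("pics/si34c.png",cv2.resize(w["img"][240:400,290:520,::-1],None,fx=3,fy=3,interpolation=cv2.INTER_CUBIC))
go([.50,.18,.28],78)
```

```text
t 51.33 cur [ 0.51   -0.297   0.2369] phi 171.9 w 0.0241 F [-0.4 -0.2  0.9] j7 2.10
shift [ 0.0769  0.4709 -0.0429] turn [-6.0000e-04 -1.0000e-03  1.6394e+00] rows>=13.1
```

View pics/w34c.png

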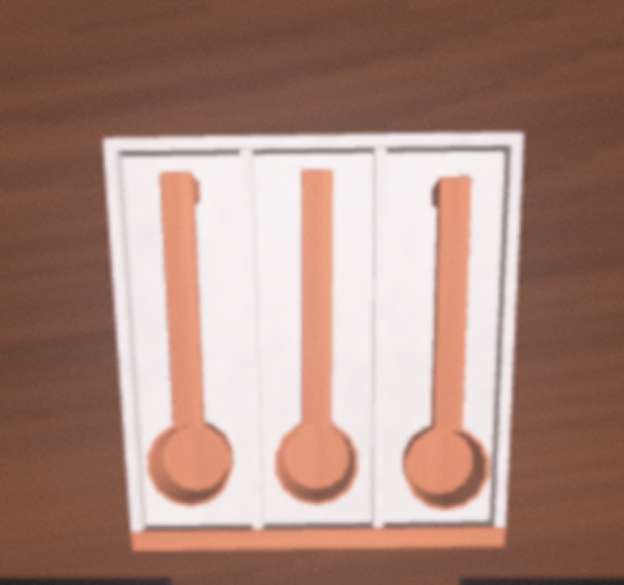

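View pics/sc34.png

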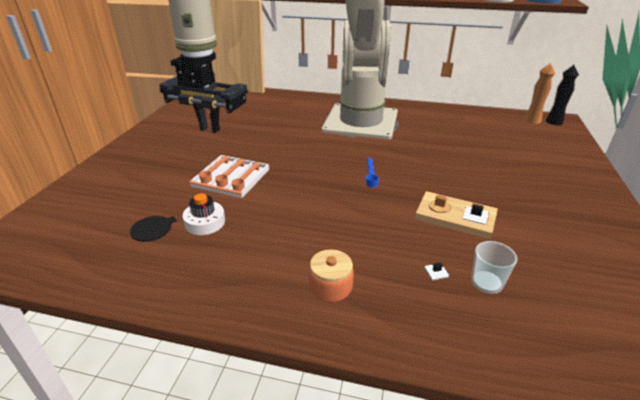

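>>> arm_command --commands '[[40,[0.077,0.47,-0.043],[0,0,1.64]],[40,[0.077,0.47,-0.043],[0,0,1.64]],[40,[0.077,0.47,-0.043],[0,0,1.64]],[40,[0.077,0.47,-0.043],[0,0,1.64]],[40,[0.077,0.47,-0.043],[0,0,1.64]],[40,[0.077,0.47,-0.043],[0,0,1.64]],[40,[0.077,0.47,-0.043],[0,0,1.64]],[40,[0.077,0.47,-0.043],[0,0,1.64]],[40,[0.077,0.47,-0.043],[0,0,1.64]],[40,[0.077,0.47,-0.043],[0,0,1.64]]]'

```text
time: 52.17
ee_pos: [0.5035, 0.0497, 0.2686]
eef_rot: [0.559, 0.829, -0.0, -0.0]
ft_force: [0.1, 0.5, -0.1]
width: 0.0349
```

Run:
```python
from sc import *
go([.50,.20,.27],85)
```

```text
t 52.17 cur [0.5035 0.0497 0.2686] phi 112.1 w 0.0349 F [ 0.1  0.5 -0.1] j7 0.26
shift [ 0.1406  0.0532 -0.0014] turn [-6.000e-04 -4.000e-04  4.722e-01] rows>=3.8
```

>>> arm_command --commands '[[40,[0.14,0.053,0],[0,0,0.472]],[40,[0.14,0.053,0],[0,0,0.472]],[40,[0.14,0.053,0],[0,0,0.472]],[40,[0.14,0.053,0],[0,0,0.472]],[40,[0.14,0.053,0],[0,0,0.472]],[40,[0.14,0.053,0],[0,0,0.472]],[40,[0.14,0.053,0],[0,0,0.472]],[40,[0.14,0.053,0],[0,0,0.472]],[40,[0.14,0.053,0],[0,0,0.472]],[40,[0.14,0.053,0],[0,0,0.472]]]'

```text
time: 53.0
ee_pos: [0.5003, 0.1973, 0.2687]
eef_rot: [0.736, 0.677, -0.0, -0.0]
ft_force: [0.0, -0.1, 0.1]
width: 0.0344
```

Run:
```python
from sc import *
v=look("wrist","w35");cv2.imwrite("pics/w35c.png",cv2.resize(v["img"][0:215,220:440,::-1],None,fx=2.7,fy=2.7,interpolation=cv2.INTER_CUBIC))
w=look("side","si35");cv2.imwrite("pics/si35c.png",cv2.resize(w["img"][240:400,290:520,::-1],None,fx=3.3,fy=3.3,interpolation=cv2.INTER_CUBIC))
```

```text
(no output)
```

View pics/w35c.png

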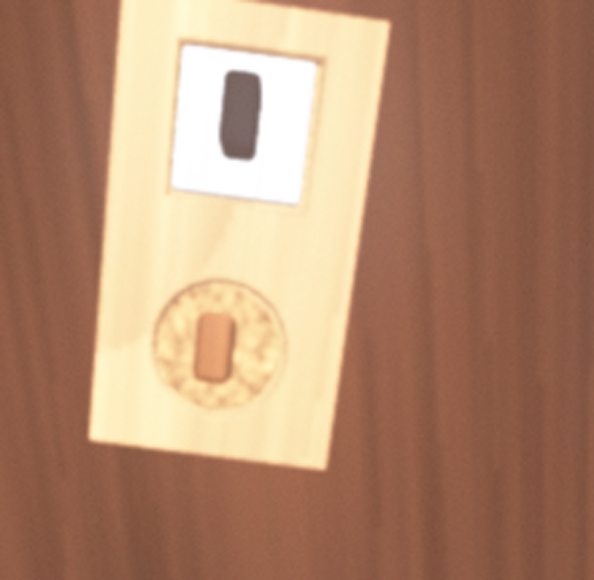

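View pics/si35c.png

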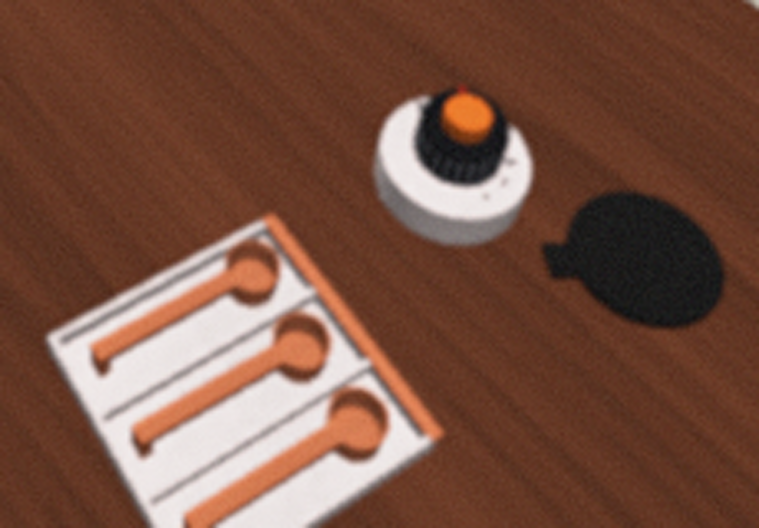

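Lids sit within their recesses, the scoops lie flat with bowls to the stripe, the push top is up and the arm is clear. Handing in.

```bash
python3 -c "
from bench import *
close_job()"
```

```text
the job is handed in; nothing more can be done
```

The spice station is set up and the job was handed in at about 53 s; no verdict was reported.

- **Dispenser:** I turned the sleeve from 1 to 6, and a close picture showed the red line on the six dots. I then pressed the push top to its stop (about 19 N). Afterwards the line was still on 6, and the last side picture shows the top up.
- **Lids:** The round lid and the larger square lid are each in their own recess. The last wrist picture shows both inside their outlines, and the lowering heights matched the recess floor. I did not measure their tilt separately.
- **Scoops:** All three scoops were there, and each lies flat in its own compartment with its bowl towards the copper stripe.
- **Check that disagreed:** A later look showed the middle scoop had shifted to the compartment wall (about 10 mm along x, 7 mm along y). I picked it up and put it back; the following picture shows all three centred.
- **Left alone:** I never touched the jar, the crock, the black lid, the small square lid or the blue scoop. The arm ended clear of everything.

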